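# Set the sheet stop back four clicks

### The job

On the registration gauge, pull the lock bolt out to its end, turn the dial clockwise (seen from above) so that the sheet stop is drawn back exactly four clicks, then push the lock bolt fully home again. The dial has hidden slack, so count the clicks you feel, not the angle; handle it gently, because the dial head sits on soft rubber mounts and must not be shoved off its seat, and leave the other things on the table alone.

Things in the scene. Friction and masses are not known exactly. Their poses are not given: they have to be found in the camera images.
- gauge: Registration gauge screwed to the table: plywood bed 210 x 270 x 12 mm carrying a grey dial head (78 x 78 mm, its top 48 mm above the table) and an aluminium sheet stop. Origin on the table top; the bed's centre is at y = +20 mm. Gauge axes: +x from the bolt towards the dial, +y from the dial towards the sheet stop, z up.
- dial_grip (a point): Centre of the dark round knurled dial, on its upright axis, half-way up, 67 mm above the table; shifts with the dial head, does not turn (axes as the gauge's). Dial 46 mm in diameter, from z = 53.5 to 83 mm; grip it at any yaw. Clockwise from above it turns freely through a hidden slack of 0 to 0.8 rad, then drives the click wheel. Turning back takes up 0.8 rad of slack, then clicks backwards.
- click_ring (a point): Centre of the flat aluminium ring under the dial, 60 mm in diameter, top 53 mm above the table, with 16 ticks, one longer; it turns with the click wheel inside the head, 16 clicks a turn (0.393 rad each). This point and its axes do not turn.
- dial_top (a point): Centre of the dial's top, 83 mm up. In each click the resisting torque jumps to 0.15 to 0.5 N m, fades over the next 0.2 rad, then vanishes as the wheel snaps on by itself into the next click stop, leaving slack of about half a click before the next rise. Let go half-way, the wheel falls back to the last stop.
- dial_home (a point): Fixed point of the gauge where dial_grip is when nothing pushes on the head (gauge x 0, y -45 mm, z 67 mm). The head, with dial, bolt and sheet stop, yields on its rubber mounts 1 mm for each 5 N of push, in any direction; more than 3 mm (15 N) would damage it.
- bolt (a joint): Travel of the lock bolt (m): 0 fully home (nose between the wheel's pins, wheel locked), 0.012 fully out at its stop; above 0.009 the wheel is free. It slides out along gauge -x, away from the dial, with about 2 N of friction and stays where left. It can only go home when the wheel rests in a click stop.
- bolt_grip (a point): Centre of the steel grip post of the lock bolt, 12 x 12 mm and 37 mm tall (z = 23 to 60 mm), this point 46 mm above the table; 77 mm from the dial's axis along gauge -x when home. Its guide, 28 mm wide, reaches up to 30 mm above the table: keep the fingertips above that. Pinch it from above, fingers closing along gauge y.
- fence_top (a point): Centre of the top of the sheet stop, an aluminium bar 150 mm long (gauge x), 14 mm wide, top 35 mm above the table. Carried by the dial head, 120 mm from the dial's axis along gauge +y at the start; each clockwise click of the wheel draws it 2 mm towards the dial (gauge -y).
- eraser: Eraser 21 x 45 x 13 mm lying on the gauge's bed beside the dial head; bystander. Origin under its centre.
- ink_tin_red: Round ink tin 70 mm wide, 40 mm high, bystander. Origin under its centre.
- ink_tin_black: Round ink tin 78 mm wide, 44 mm high, bystander. Origin under its centre.
- pin_tin: Flat tin box 87 x 113 x 29 mm, bystander. Origin under its centre.
- sanding_block: Sanding block 42 x 72 x 30 mm, bystander. Origin under its centre.
- clip_b: Bulldog clip 58 x 50 x 26 mm, bystander. Origin under it.

How it is judged:
By the outcome, as a careful person would: the job done as asked, in the order asked, and still so for the second after the job is handed in, with the robot touching nothing.
It also fails if it takes over 72 s, if anything falls off the work surface, if the arm or the gripper's body presses on something with over 40 N, if the wrist force passes 120 N, or if a joint passes its speed limit or range.

### The arm

A 6-joint arm with a two-finger parallel gripper is mounted at the origin on a cart in front of the work surface, level with it; the furniture and walls round the work are solid. World frame = base frame: x ahead of the robot, y to its left, z up, the work surface at z = 0. Lengths are in mm, angles in rad, forces in N, time in s.
With the tool pointing down it reaches from about 400 to 925 mm from the base axis. Payload 12.5 kg.
Tool frame: the origin (TCP) lies on the centre line of the jaws, within the pads' length; the fingertips stand 19 mm ahead of it and the grasp point (between the pads) is the TCP; y points along the fingers, x is the direction in which the jaws open and shut, and the axes are right-handed (so a half turn about y gives the same grasp; the last joint's range is limited). The gripper opens to 95 mm and grips with 3 to 60 N. Pads are 20 mm wide; open, the fingers measure 119 mm over their backs; the gripper's body (75 mm by 180 mm) begins 59 mm behind the grasp point.
Start: joints at [-1.373, 0.491, 1.559, -0, 1.092, -0.106], TCP at [186.99, -596.388, 233.661] pointing down, gripper open.
Joint ranges: [-3.1, 3.1], [-0.84, 2.19], [0.05, 2.79], [-1.13, 4.28], [0.06, 2.93], [-2.69, 2.69]. Speed limits (rad/s): [2.22, 2.22, 2.79, 3.14, 3.14, 3.14].

### API

Orientations are given as [roll, pitch, yaw] about the fixed x, y, z axes, in that order (R = Rz(yaw) Ry(pitch) Rx(roll)).
In Python, from cell import env gives the robot as it stands. The module is installed in compiled form; this text tells all that it offers.
- The arm moves only by the tool move_arm, never from a script. Its argument "rows" is a list of rows, each an object of numbers: "tx", "ty", "tz": the shift along the tool's x, y, z in cm; "rx", "ry", "rz": the turn, a rotation vector about the tool's x, y, z in rad; "grip": the opening in per cent of the stroke, from 0 (shut) to 100 (fully open). In form: [{"tx": .., "ty": .., "tz": .., "rx": .., "ry": .., "rz": .., "grip": ..}, ...]. A call has 1 to 10 rows; each row shifts and turns the commanded pose from where the row before left it, along the tool's axes as they then stand; what a row does not reach is not made up. A row lasts 1/12 s, in which the tool goes at most 41.7 mm and 7.16 degrees, less where a joint would pass 70% of its speed; a pose out of reach is approached as far as the arm can. A call is refused whole if a number of a shift passes 4.17 or a number of a turn 0.125, either way. A call with a gripper value outside its range is refused whole. The fingers move at their own pace and stop on an object; the grip force is fixed at half the most. Time passes only in rows, so rows that do not move let the fingers close. It gives the time, the measured TCP pose, the force and the opening at its end, in the units of the state.
- env.state(): the state, without advancing time (a new reading comes with each control period).
- env.read_camera(name): name is "scene" or "top"; returns (picture, depth): 480x640x3 uint8, blue, green, red; 480x640 float32, mm along the optical axis (not along the pixel's ray), 0 where there is no reading.
- env.calibration(name): a dict with "vertical_fov" (degrees; the focal length in pixels is half the picture's height over the tangent of half this angle, whatever the lens; pixels are square), "cx", "cy" (the principal point, pixels), "eye" and "rotation" of the camera in the world. Camera axes: x right, y up, looking along -z (the intrinsics and any distortion apply to the point x, -y, -z); pixel columns grow to the right and rows downward; lengths in mm; the calibration is good to about 2 mm. A picture is of the moment at which its call begins. calibration takes no time and is no camera call.
- env.job_done(): hands the job in, once; it reports no verdict.
The state is a dict: "t": time; "joints": joint angles; "qvel": joint speeds; "tau": joint torques, N m; "eef_pos": TCP position; "tcp_rot": TCP orientation; "ft_force": force on the tool from outside, world axes, zero at the start; "moment": the same for the moment, N m; "opening": opening from 0.0 (shut) to 1.0 (fully open).
Only numpy, scipy, OpenCV 4.12 (cv2) and the standard library are available. Lean on these libraries where they do the work, as an engineer would, in place of code of your own. Each camera call takes 0.05 s, during which the arm holds its last target.

## Working session

There is one attempt and no reset: what is moved stays moved. The work goes in short steps, Python scripts to look and compute and a tool call to move; the robot and the scene stay as the last step left them, time stands still between calls to the robot, and variables do not carry over. Pictures are saved under pics/ and viewed, and the job is handed in when it is done.

Besides the shell and the picture viewer there is one more tool, called after ">>>" by a JSON object that holds its "api" and its "payload". move_arm: Moves the arm, as the interface text tells. Its arguments: {"type":"object","properties":{"rows":{"type":"array"}},"required":["rows"]}

```bash
mkdir -p pics; ls
python3 - <<'E'
from cell import env
import cv2,numpy as np
print(env.state())
for n in("scene","top"):
    print(n,env.calibration(n))
    p,d=env.read_camera(n); cv2.imwrite(f"pics/{n}0.png",p); np.save(f"pics/{n}0_d.npy",d)
E
```

```text
pics
{'t': 0.0, 'joints': array([-1.37258533e+00,  4.91539277e-01,  1.55948660e+00,  5.83599626e-06,
        1.09166823e+00, -1.05593649e-01]), 'qvel': array([-0.00035854, -0.00011631,  0.00052117, -0.00216252,  0.00043274,
        0.00026985]), 'tau': array([ 1.03296403e-03, -6.12642646e+01, -2.58178389e+01,  6.93424302e-02,
        4.82956390e-02, -9.95629443e-05]), 'eef_pos': array([ 186.9510078 , -596.13985078,  233.06154004]), 'tcp_rot': array([-1.57067509e+00,  1.09476492e-03, -1.26699431e+00]), 'ft_force': array([-1.2145923 , -0.12407583, -0.25670204]), 'moment': array([ 0.00417724,  0.05114799, -0.01451043]), 'opening': 1.0050224123256064}
scene {'vertical_fov': 44.965277270635404, 'cx': 324.42776080459134, 'cy': 242.05330294505083, 'eye': array([-165.64594298,  634.51797624,  657.21745483]), 'rotation': array([ 1.03580833, -0.02387305, -2.31164417])}
top {'vertical_fov': 43.5983471065744, 'cx': 323.81540950195114, 'cy': 248.1116500822814, 'eye': array([ 331.61600827,  -29.79886563, 1111.35873183]), 'rotation': array([ 0.19544681, -0.03052411, -1.55259735])}
```

View pics/scene0.png

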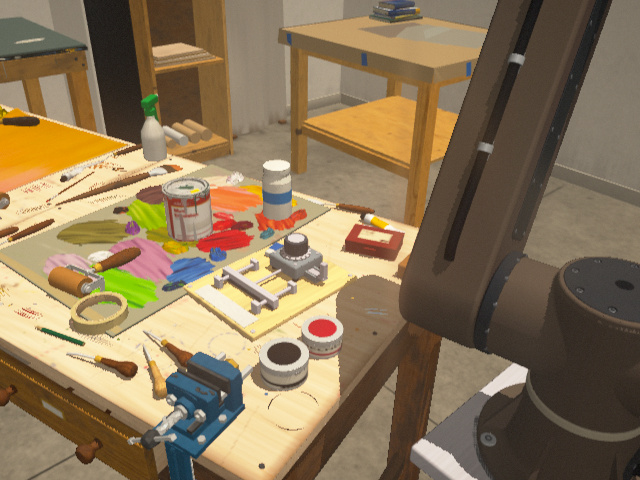

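View pics/top0.png

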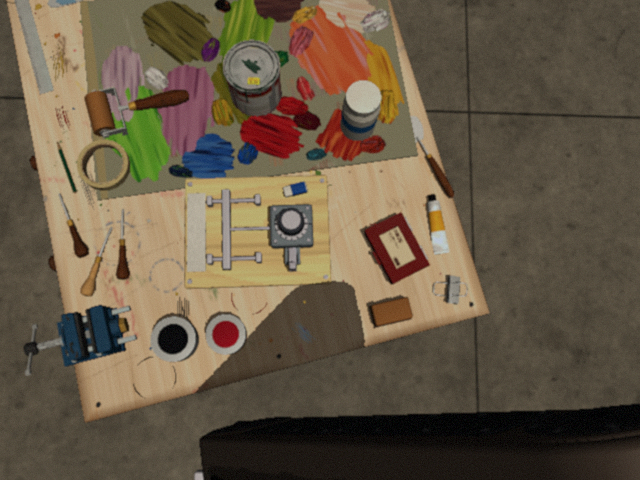

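```bash
cat > h.py <<'E'
import numpy as np,cv2
from scipy.spatial.transform import Rotation as R
from cell import env
def cam(n):
    c=env.calibration(n); f=240/np.tan(np.radians(c['vertical_fov'])/2)
    return f,c['cx'],c['cy'],np.array(c['eye']),R.from_euler('xyz',c['rotation']).as_matrix()
def ray(n,u,v,z):
    f,cx,cy,e,M=cam(n); d=M@np.array([(u-cx)/f,-(v-cy)/f,-1]); return e+d*(z-e[2])/d[2]
def dep(n,u,v,D):
    f,cx,cy,e,M=cam(n); return e+M@np.array([(u-cx)/f,-(v-cy)/f,-1])*D
def proj(n,p):
    f,cx,cy,e,M=cam(n); q=M.T@(np.array(p)-e); return cx+f*q[0]/-q[2], cy-f*q[1]/-q[2]
def crop(n,img,u0,v0,w,h,k,name):
    cv2.imwrite(name,cv2.resize(img[v0:v0+h,u0:u0+w],None,fx=k,fy=k,interpolation=cv2.INTER_CUBIC))
E
python3 - <<'E'
import cv2
from h import *
t=cv2.imread("pics/top0.png"); s=cv2.imread("pics/scene0.png")
crop("top",t,180,170,160,120,5,"pics/tc.png")
crop("scene",s,180,220,160,120,5,"pics/sc.png")
E
```

```text
(no output)
```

View pics/tc.png

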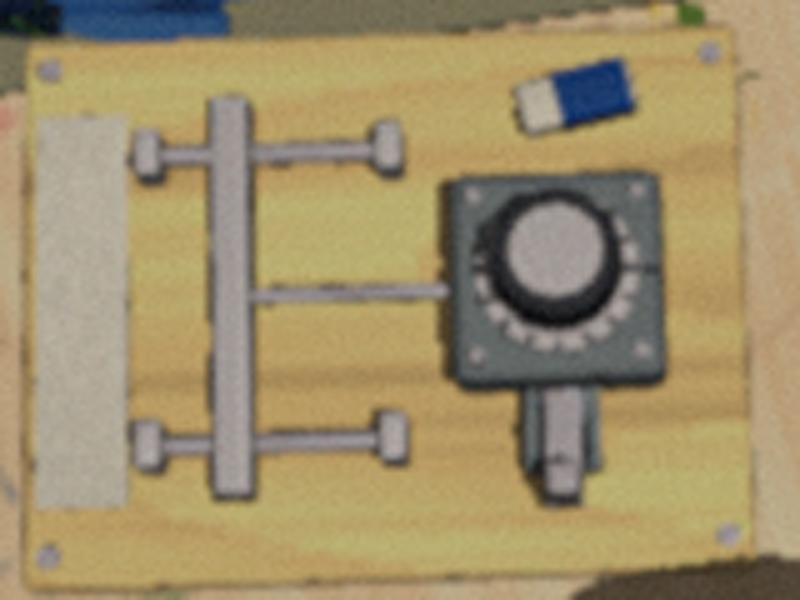

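View pics/sc.png

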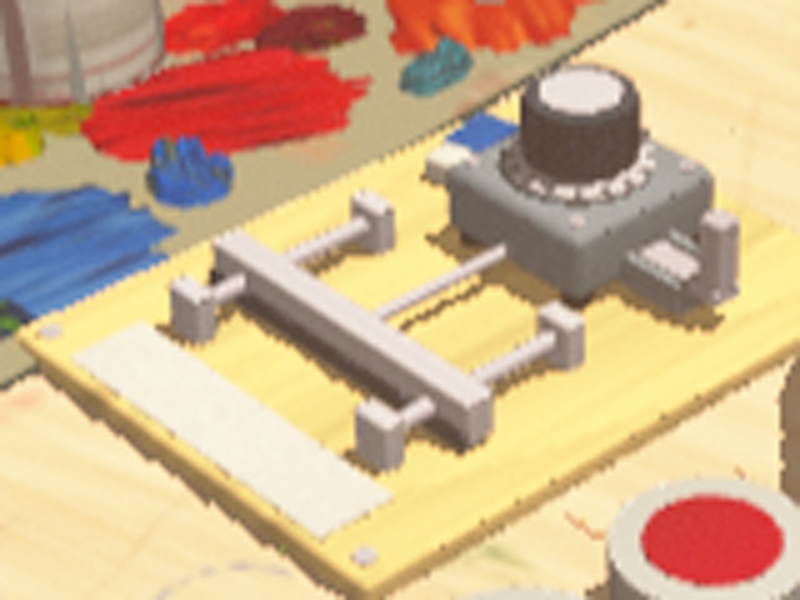

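Run:
```python
import cv2
from h import *
np.set_printoptions(precision=1,suppress=True)
def T(a,b): return 180+(a+.5)/5-.5,170+(b+.5)/5-.5
def S(a,b): return 180+(a+.5)/5-.5,220+(b+.5)/5-.5
# bright disc centroids
for n,z,(u,v) in(("top",83,T(556,247)),("scene",83,S(582,90))):
    img=cv2.imread(f"pics/{n}0.png"); D=np.load(f"pics/{n}0_d.npy")
    m=(img.min(2)>120).astype(np.uint8)
    k,l,st,ce=cv2.connectedComponentsWithStats(m)
    i=l[int(round(v)),int(round(u))]; c=ce[i]
    print(n,"disc",c,st[i],ray(n,*c,z),dep(n,*c,D[int(c[1]),int(c[0])]))
for a in [(27,40),(735,30),(752,548),(27,590)]: print("corner",ray("top",*T(*a),12))
sc=[ray("top",*T(*a),12) for a in [(48,71),(710,52),(729,534),(49,557)]]
print("screws",*sc)
for a in [(230,98),(234,488)]: print("fence",ray("top",*T(*a),35))
print("fenceedge",[ray("top",*T(*a),35) for a in [(212,290),(252,290)]])
print("post T",ray("top",*T(563,460),60),"far/near end",ray("top",*T(563,490),60))
print("post S",ray("scene",*S(722,216),60))
print("eraser",ray("top",*T(575,97),25))
```

```text
top disc [290.6 219.5] [282 211  18  18 257] [585.7   2.   83. ] [584.9   1.9  86.6]
scene disc [180.2 289.5] [    0     0   419   480 57666] [581.4 263.   83. ] [683.7 212.1   4.4]
corner [680.  206.7  12. ]
corner [691.6 -62.2  12. ]
corner [491.6 -71.9  12. ]
corner [470.1 193.5  12. ]
screws [668.  198.1  12. ] [682.5 -52.7  12. ] [496.6 -63.3  12. ] [482.4 186.3  12. ]
fence [652.4 125.6  35. ]
fence [505.9 116.8  35. ]
fenceedge [array([579.1, 128.5,  35. ]), array([579.5, 113.9,  35. ])]
post T [514.6  -2.4  60. ] far/near end [503.8  -2.7  60. ]
post S [511.9  -3.4  60. ]
eraser [659.3  -2.   25. ]
```

The top view shows the gauge with the dial disc at (290.6, 219.5), the bolt post at about (292, 262) and the sheet stop at about u=226. The disc, screws and post agree on a gauge yaw of about 0.057. The dial comes out at about (586, 2) and the post at (509, -2.4).

>>> {"api": "move_arm", "payload": {"rows": [{"tx":-2.35,"tz":2.42},{"tx":-2.35,"tz":2.42},{"tx":-2.35,"tz":2.42},{"tx":-2.35,"tz":2.42},{"tx":-2.35,"tz":2.42},{"tx":-2.35,"tz":2.42},{"tx":-2.35,"tz":2.42},{"tx":-2.35,"tz":2.42},{"tx":-2.35,"tz":2.42},{"tx":-2.35,"tz":2.42}]}}

```text
validation failed for argument at $.ro...
```

>>> {"api": "move_arm", "payload": {"rows": [{"tx":-2.35,"tz":2.42},{"tx":-2.35,"tz":2.42},{"tx":-2.35,"tz":2.42},{"tx":-2.35,"tz":2.42},{"tx":-2.35,"tz":2.42},{"tx":-2.35,"tz":2.42},{"tx":-2.35,"tz":2.42},{"tx":-2.35,"tz":2.42},{"tx":-2.35,"tz":2.42},{"tx":-2.35,"tz":2.42}]}}

```text
validation failed for argument at $.ro...
```

>>> {"api": "move_arm", "payload": {"rows": [{"ry":-0.12},{"ry":-0.12},{"ry":-0.12},{"ry":-0.12},{"ry":-0.12},{"ry":-0.12},{"ry":-0.12},{"ry":-0.12},{"ry":-0.12},{"ry":-0.12}]}}

```text
validation failed for argument at $.ro...
```

>>> {"api": "move_arm", "payload": {"rows": [{"ry":-0.12},{"ry":-0.12},{"ry":-0.12},{"ry":-0.12},{"ry":-0.12},{"ry":-0.12},{"ry":-0.12},{"ry":-0.12},{"ry":-0.12},{"ry":-0.12}]}}

```text
validation failed for argument at $.ro...
```

>>> {"api": "move_arm", "payload": {"rows": [{"tx":-2.35,"ty":0,"tz":2.42,"rx":0,"ry":0,"rz":0,"grip":100}]}}

```text
t: 0.18
eef_pos: [201.3, -569.5, 232.7]
tcp_rot: [-1.572, -0.001, -1.27]
ft_force: [1.1, -0.5, -0.0]
opening: 1.0
```

>>> {"api": "move_arm", "payload": {"rows": [{"tx":-2.35,"ty":0,"tz":2.42,"rx":0,"ry":0,"rz":0,"grip":100},{"tx":-2.35,"ty":0,"tz":2.42,"rx":0,"ry":0,"rz":0,"grip":100},{"tx":-2.35,"ty":0,"tz":2.42,"rx":0,"ry":0,"rz":0,"grip":100},{"tx":-2.35,"ty":0,"tz":2.42,"rx":0,"ry":0,"rz":0,"grip":100},{"tx":-2.35,"ty":0,"tz":2.42,"rx":0,"ry":0,"rz":0,"grip":100},{"tx":-2.35,"ty":0,"tz":2.42,"rx":0,"ry":0,"rz":0,"grip":100},{"tx":-2.35,"ty":0,"tz":2.42,"rx":0,"ry":0,"rz":0,"grip":100},{"tx":-2.35,"ty":0,"tz":2.42,"rx":0,"ry":0,"rz":0,"grip":100},{"tx":-2.35,"ty":0,"tz":2.42,"rx":0,"ry":0,"rz":0,"grip":100},{"tx":-2.35,"ty":0,"tz":2.42,"rx":0,"ry":0,"rz":0,"grip":100}]}}

```text
t: 1.02
eef_pos: [364.0, -268.5, 233.6]
tcp_rot: [-1.571, 0.0, -1.267]
ft_force: [0.0, -0.4, 0.8]
opening: 1.002
```

>>> {"api": "move_arm", "payload": {"rows": [{"tx":-2.35,"ty":0,"tz":2.42,"rx":0,"ry":0,"rz":0,"grip":100},{"tx":-2.35,"ty":0,"tz":2.42,"rx":0,"ry":0,"rz":0,"grip":100},{"tx":-2.35,"ty":0,"tz":2.42,"rx":0,"ry":0,"rz":0,"grip":100},{"tx":-2.35,"ty":0,"tz":2.42,"rx":0,"ry":0,"rz":0,"grip":100},{"tx":-2.35,"ty":0,"tz":2.42,"rx":0,"ry":0,"rz":0,"grip":100},{"tx":-2.35,"ty":0,"tz":2.42,"rx":0,"ry":0,"rz":0,"grip":100},{"tx":-2.35,"ty":0,"tz":2.42,"rx":0,"ry":0,"rz":0,"grip":100},{"tx":-2.35,"ty":0,"tz":2.42,"rx":0,"ry":0,"rz":0,"grip":100},{"tx":-2.35,"ty":0,"tz":2.42,"rx":0,"ry":0,"rz":0,"grip":100}]}}

```text
t: 1.77
eef_pos: [508.6, -1.4, 233.5]
tcp_rot: [-1.571, 0.0, -1.267]
ft_force: [0.1, -0.6, 0.1]
opening: 0.997
```

>>> {"api": "move_arm", "payload": {"rows": [{"tx":0,"ty":0,"tz":0,"rx":0,"ry":-0.12,"rz":0,"grip":60},{"tx":0,"ty":0,"tz":0,"rx":0,"ry":-0.12,"rz":0,"grip":60},{"tx":0,"ty":0,"tz":0,"rx":0,"ry":-0.12,"rz":0,"grip":60},{"tx":0,"ty":0,"tz":0,"rx":0,"ry":-0.12,"rz":0,"grip":60},{"tx":0,"ty":0,"tz":0,"rx":0,"ry":-0.12,"rz":0,"grip":60},{"tx":0,"ty":0,"tz":0,"rx":0,"ry":-0.12,"rz":0,"grip":60},{"tx":0,"ty":0,"tz":0,"rx":0,"ry":-0.12,"rz":0,"grip":60},{"tx":0,"ty":0,"tz":0,"rx":0,"ry":-0.12,"rz":0,"grip":60},{"tx":0,"ty":0,"tz":0,"rx":0,"ry":-0.12,"rz":0,"grip":60},{"tx":0,"ty":0,"tz":0,"rx":0,"ry":-0.12,"rz":0,"grip":60}]}}

```text
t: 2.6
eef_pos: [508.1, -3.1, 233.4]
tcp_rot: [-1.571, 0.001, -0.061]
ft_force: [0.3, 0.3, 0.1]
opening: 0.599
```

>>> {"api": "move_arm", "payload": {"rows": [{"tx":0,"ty":0,"tz":0,"rx":0,"ry":-0.12,"rz":0,"grip":60},{"tx":0,"ty":0,"tz":0,"rx":0,"ry":-0.12,"rz":0,"grip":60},{"tx":0,"ty":0,"tz":0,"rx":0,"ry":-0.12,"rz":0,"grip":60},{"tx":0,"ty":0,"tz":0,"rx":0,"ry":-0.12,"rz":0,"grip":60},{"tx":0,"ty":0,"tz":0,"rx":0,"ry":-0.12,"rz":0,"grip":60},{"tx":0,"ty":0,"tz":0,"rx":0,"ry":-0.12,"rz":0,"grip":60},{"tx":0,"ty":0,"tz":0,"rx":0,"ry":-0.12,"rz":0,"grip":60},{"tx":0,"ty":0,"tz":0,"rx":0,"ry":-0.12,"rz":0,"grip":60},{"tx":0,"ty":0,"tz":0,"rx":0,"ry":-0.12,"rz":0,"grip":60},{"tx":0,"ty":0,"tz":0,"rx":0,"ry":-0.12,"rz":0,"grip":60}]}}

```text
t: 3.43
eef_pos: [508.1, -3.1, 233.4]
tcp_rot: [-1.57, 0.0, 1.139]
ft_force: [0.0, 0.9, -0.1]
opening: 0.599
```

Run:
```python
from h import *
s=env.state(); print(s)
p,d=env.read_camera("scene"); cv2.imwrite("pics/s1.png",p)
p,d=env.read_camera("top"); cv2.imwrite("pics/t1.png",p)
```

```text
{'t': 3.4333, 'joints': array([-1.36112753e-01,  3.26046051e-01,  1.84058175e+00, -1.23449256e-04,
        9.75480113e-01, -1.27501186e+00]), 'qvel': array([ 1.20668232e-03, -1.21873180e-03,  2.29124397e-03,  1.04139180e-03,
       -2.48823231e-04, -1.43115553e+00]), 'tau': array([ 2.11354109e-04, -4.76808822e+01, -2.36357063e+01, -9.55390191e-03,
        8.80143140e-02,  2.37913862e+00]), 'eef_pos': array([508.09034149,  -3.09873586, 233.3940513 ]), 'tcp_rot': array([-1.57033323e+00,  2.47933096e-04,  1.13896841e+00]), 'ft_force': array([ 0.04448491,  0.86686064, -0.11245271]), 'moment': array([ 0.09981708, -0.18141103,  0.0653381 ]), 'opening': 0.5987103389407682}
```

>>> {"api": "move_arm", "payload": {"rows": [{"tx":0,"ty":0,"tz":0,"rx":0,"ry":-0.124,"rz":0,"grip":60},{"tx":0,"ty":0,"tz":0,"rx":0,"ry":-0.124,"rz":0,"grip":60},{"tx":0,"ty":0,"tz":0,"rx":0,"ry":-0.124,"rz":0,"grip":60},{"tx":0,"ty":0,"tz":0,"rx":0,"ry":-0.124,"rz":0,"grip":50},{"tx":0,"ty":3.5,"tz":0,"rx":0,"ry":0,"rz":0,"grip":50},{"tx":0,"ty":3.5,"tz":0,"rx":0,"ry":0,"rz":0,"grip":50},{"tx":0,"ty":3.5,"tz":0,"rx":0,"ry":0,"rz":0,"grip":50},{"tx":0,"ty":3.0,"tz":0,"rx":0,"ry":0,"rz":0,"grip":50},{"tx":0,"ty":0,"tz":0,"rx":0,"ry":0,"rz":0,"grip":50}]}}

```text
t: 4.28
eef_pos: [506.0, -2.9, 94.2]
tcp_rot: [-1.563, -0.001, 1.625]
ft_force: [-0.6, -0.7, -0.7]
opening: 0.503
```

Run:
```python
from h import *
s=env.state(); print(s['eef_pos'],s['tcp_rot'],s['joints'],s['ft_force'],s['moment'])
p,d=env.read_camera("scene"); cv2.imwrite("pics/s1.png",p)
t,d=env.read_camera("top"); cv2.imwrite("pics/t1.png",t)
crop("",p,200,180,200,150,4,"pics/s1c.png")
crop("",t,180,170,160,120,5,"pics/t1c.png")
```

```text
[505.98935276  -2.88844226  94.1753913 ] [-1.56311597e+00 -1.41820434e-03  1.62458981e+00] [-1.36287756e-01  5.27120346e-01  1.98121203e+00 -9.77877462e-05
  6.41070251e-01 -1.76080441e+00] [-0.60022156 -0.66474784 -0.68186049] [ 0.0941321  -0.15453291 -0.03155356]
```

View pics/s1c.png

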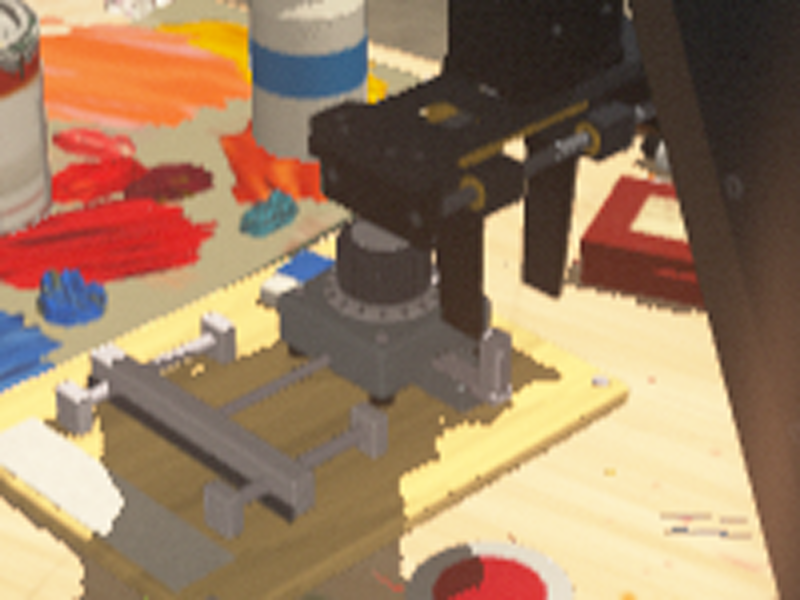

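View pics/t1c.png

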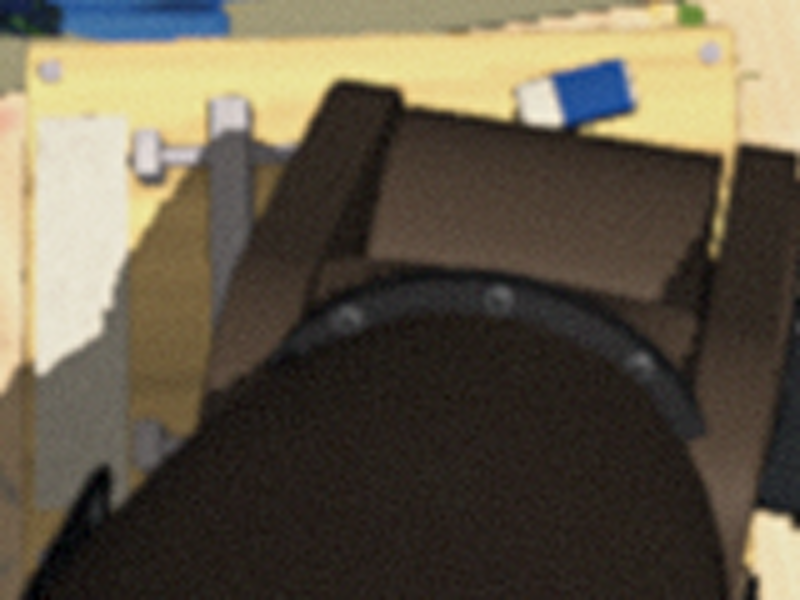

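>>> {"api": "move_arm", "payload": {"rows": [{"tx":0,"ty":0,"tz":-0.1,"rx":0,"ry":0,"rz":0,"grip":50},{"tx":0,"ty":1.0,"tz":0,"rx":0,"ry":0,"rz":0,"grip":50},{"tx":0.05,"ty":1.0,"tz":0,"rx":0,"ry":0,"rz":0,"grip":50},{"tx":0,"ty":1.0,"tz":0,"rx":0,"ry":0,"rz":0,"grip":50},{"tx":0,"ty":0.7,"tz":0,"rx":0,"ry":0,"rz":0,"grip":50},{"tx":0,"ty":0,"tz":0,"rx":0,"ry":0,"rz":0,"grip":50},{"tx":0,"ty":0,"tz":0,"rx":0,"ry":0,"rz":0,"grip":50}]}}

```text
t: 4.97
eef_pos: [509.0, -2.6, 61.1]
tcp_rot: [-1.57, -0.0, 1.629]
ft_force: [0.9, -1.0, 0.6]
opening: 0.499
```

Run:
```python
from h import *
s=env.state(); print(s['eef_pos'],s['tcp_rot'],s['joints'],s['ft_force'],s['moment'])
p,d=env.read_camera("scene"); cv2.imwrite("pics/s2.png",p)
crop("",p,270,220,120,90,6,"pics/s2c.png")
```

```text
[509.00028067  -2.57220394  61.10757699] [-1.56968094e+00 -1.12201614e-04  1.62886703e+00] [-1.34833709e-01  5.85766384e-01  1.99905130e+00 -1.95902605e-04
  5.57891183e-01 -1.76353454e+00] [ 0.89675455 -1.00083833  0.63061072] [ 0.13815541 -0.17426941 -0.00065995]
```

View pics/s2c.png

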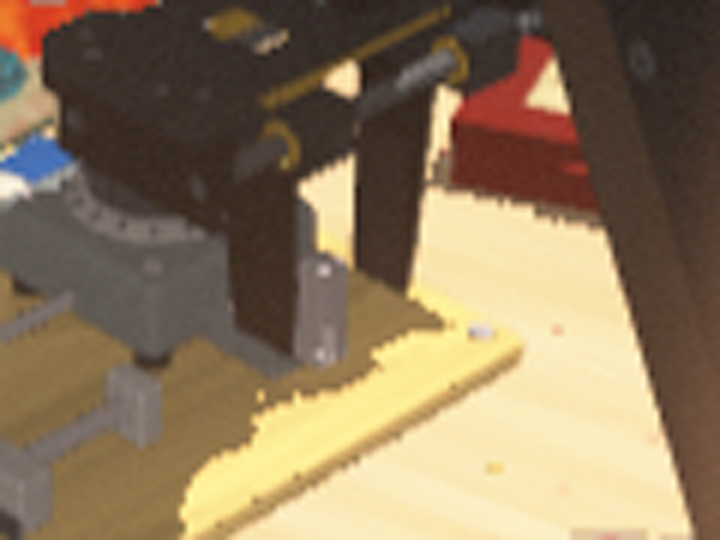

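Fingers straddle the post (crop 322, 300), tips above the guide. I'll lower 4 mm and close gently.

>>> {"api": "move_arm", "payload": {"rows": [{"tx":0,"ty":0.4,"tz":0,"rx":0,"ry":0,"rz":0,"grip":30},{"tx":0,"ty":0,"tz":0,"rx":0,"ry":0,"rz":0,"grip":25},{"tx":0,"ty":0,"tz":0,"rx":0,"ry":0,"rz":0,"grip":20},{"tx":0,"ty":0,"tz":0,"rx":0,"ry":0,"rz":0,"grip":17},{"tx":0,"ty":0,"tz":0,"rx":0,"ry":0,"rz":0,"grip":15},{"tx":0,"ty":0,"tz":0,"rx":0,"ry":0,"rz":0,"grip":14},{"tx":0,"ty":0,"tz":0,"rx":0,"ry":0,"rz":0,"grip":13}]}}

```text
t: 5.6
eef_pos: [509.2, -2.6, 57.7]
tcp_rot: [-1.571, 0.0, 1.629]
ft_force: [-0.4, -0.0, -0.1]
opening: 0.142
```

>>> {"api": "move_arm", "payload": {"rows": [{"tx":0,"ty":0,"tz":0,"rx":0,"ry":0,"rz":0,"grip":10},{"tx":0,"ty":0,"tz":0,"rx":0,"ry":0,"rz":0,"grip":8},{"tx":0,"ty":0,"tz":0,"rx":0,"ry":0,"rz":0,"grip":8}]}}

```text
t: 5.85
eef_pos: [509.2, -2.6, 57.7]
tcp_rot: [-1.571, 0.0, 1.629]
ft_force: [0.3, -1.6, 0.5]
opening: 0.122
```

>>> {"api": "move_arm", "payload": {"rows": [{"tx":0,"ty":0,"tz":0.2,"rx":0,"ry":0,"rz":0,"grip":8},{"tx":0,"ty":0,"tz":0.2,"rx":0,"ry":0,"rz":0,"grip":8},{"tx":0,"ty":0,"tz":0.2,"rx":0,"ry":0,"rz":0,"grip":8},{"tx":0,"ty":0,"tz":0.2,"rx":0,"ry":0,"rz":0,"grip":8},{"tx":0,"ty":0,"tz":0.1,"rx":0,"ry":0,"rz":0,"grip":8},{"tx":0,"ty":0,"tz":0.1,"rx":0,"ry":0,"rz":0,"grip":8},{"tx":0,"ty":0,"tz":0,"rx":0,"ry":0,"rz":0,"grip":8}]}}

```text
t: 6.43
eef_pos: [499.1, -3.2, 57.6]
tcp_rot: [-1.571, 0.0, 1.629]
ft_force: [2.2, -1.2, -0.7]
opening: 0.124
```

>>> {"api": "move_arm", "payload": {"rows": [{"tx":0,"ty":0,"tz":0.1,"rx":0,"ry":0,"rz":0,"grip":8},{"tx":0,"ty":0,"tz":0,"rx":0,"ry":0,"rz":0,"grip":8}]}}

```text
t: 6.6
eef_pos: [498.1, -3.2, 57.6]
tcp_rot: [-1.571, 0.0, 1.629]
ft_force: [2.0, 0.3, 0.6]
opening: 0.126
```

>>> {"api": "move_arm", "payload": {"rows": [{"tx":0,"ty":0,"tz":0.1,"rx":0,"ry":0,"rz":0,"grip":8},{"tx":0,"ty":0,"tz":0,"rx":0,"ry":0,"rz":0,"grip":8}]}}

```text
t: 6.77
eef_pos: [497.1, -3.3, 57.6]
tcp_rot: [-1.571, 0.0, 1.629]
ft_force: [1.9, -0.5, 0.2]
opening: 0.122
```

>>> {"api": "move_arm", "payload": {"rows": [{"tx":0,"ty":0,"tz":0.1,"rx":0,"ry":0,"rz":0,"grip":8},{"tx":0,"ty":0,"tz":0,"rx":0,"ry":0,"rz":0,"grip":8},{"tx":0,"ty":0,"tz":0,"rx":0,"ry":0,"rz":0,"grip":8}]}}

```text
t: 7.02
eef_pos: [496.5, -3.4, 57.7]
tcp_rot: [-1.571, 0.0, 1.629]
ft_force: [3.2, -0.0, -0.3]
opening: 0.128
```

>>> {"api": "move_arm", "payload": {"rows": [{"tx":0,"ty":0,"tz":0.05,"rx":0,"ry":0,"rz":0,"grip":8},{"tx":0,"ty":0,"tz":0,"rx":0,"ry":0,"rz":0,"grip":8},{"tx":0,"ty":0,"tz":0,"rx":0,"ry":0,"rz":0,"grip":8}]}}

```text
t: 7.27
eef_pos: [496.1, -3.4, 57.7]
tcp_rot: [-1.572, 0.0, 1.629]
ft_force: [4.7, -0.6, -0.6]
opening: 0.127
```

Run:
```python
from h import *
s=env.state(); print(s['eef_pos'],s['ft_force'])
```

```text
[496.13268821  -3.40124337  57.70174131] [ 4.66362113 -0.62755911 -0.56151889]
```

The bolt is at its stop: the force is rising at the mount stiffness after about 12.1 mm net. I'll relax and release, then rise.

>>> {"api": "move_arm", "payload": {"rows": [{"tx":0,"ty":0,"tz":-0.08,"rx":0,"ry":0,"rz":0,"grip":8},{"tx":0,"ty":0,"tz":0,"rx":0,"ry":0,"rz":0,"grip":14},{"tx":0,"ty":0,"tz":0,"rx":0,"ry":0,"rz":0,"grip":20},{"tx":0,"ty":0,"tz":0,"rx":0,"ry":0,"rz":0,"grip":40},{"tx":0,"ty":0,"tz":0,"rx":0,"ry":0,"rz":0,"grip":60},{"tx":0,"ty":-2,"tz":0,"rx":0,"ry":0,"rz":0,"grip":80},{"tx":0,"ty":-2,"tz":0,"rx":0,"ry":0,"rz":0,"grip":80},{"tx":0,"ty":-2,"tz":0,"rx":0,"ry":0,"rz":0,"grip":80},{"tx":0,"ty":0,"tz":0,"rx":0,"ry":0,"rz":0,"grip":80}]}}

```text
t: 8.02
eef_pos: [497.4, -3.4, 120.4]
tcp_rot: [-1.575, 0.001, 1.629]
ft_force: [0.4, 0.2, 0.1]
opening: 0.564
```

Run:
```python
from h import *
s=env.state(); print(s['eef_pos'],s['tcp_rot'],s['ft_force'],s['moment'])
p,d=env.read_camera("scene"); cv2.imwrite("pics/s3.png",p)
crop("",p,220,200,160,120,5,"pics/s3c.png")
```

```text
[497.40866658  -3.40018878 120.41678954] [-1.57454212e+00  8.34657537e-04  1.62908781e+00] [0.36426243 0.16258967 0.10351137] [ 0.10483986 -0.16088192 -0.03799102]
```

View pics/s3c.png

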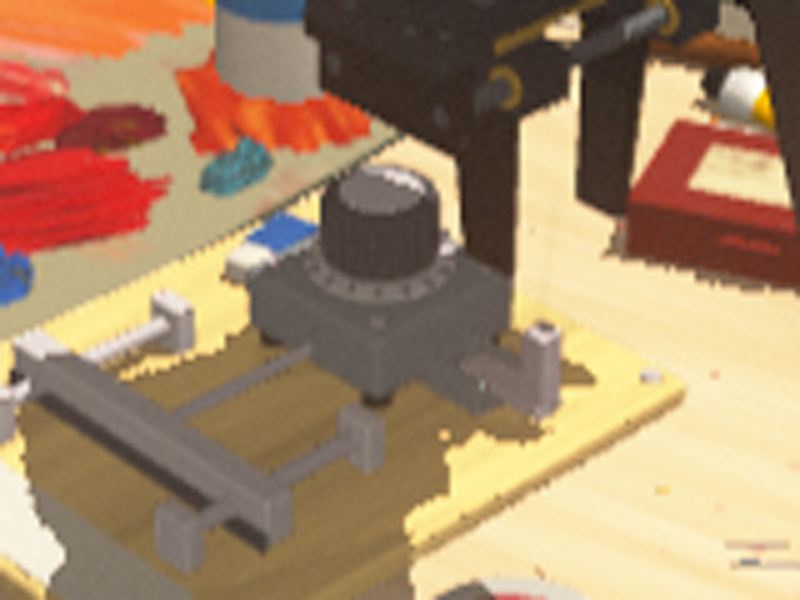

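Bolt post is now clear out, at crop (541, 365). I'll move over the dial and centre on it along gauge x first, with the jaws turned 90°.

>>> {"api": "move_arm", "payload": {"rows": [{"tx":0.02,"ty":0,"tz":-2.23,"rx":0,"ry":0,"rz":0,"grip":80},{"tx":0,"ty":0,"tz":-2.23,"rx":0,"ry":0,"rz":0,"grip":80},{"tx":0,"ty":0,"tz":-2.23,"rx":0,"ry":0,"rz":0,"grip":80},{"tx":0,"ty":0,"tz":-2.23,"rx":0,"ry":0,"rz":0,"grip":80},{"tx":0,"ty":0,"tz":0,"rx":0,"ry":0.12,"rz":0,"grip":80},{"tx":0,"ty":0,"tz":0,"rx":0,"ry":0.12,"rz":0,"grip":80},{"tx":0,"ty":0,"tz":0,"rx":0,"ry":0.12,"rz":0,"grip":80},{"tx":0,"ty":0,"tz":0,"rx":0,"ry":0.12,"rz":0,"grip":80},{"tx":0,"ty":0,"tz":0,"rx":0,"ry":0.12,"rz":0,"grip":80},{"tx":0,"ty":0,"tz":0,"rx":0,"ry":0.12,"rz":0,"grip":80}]}}

```text
t: 8.9
eef_pos: [584.9, 2.1, 116.2]
tcp_rot: [-1.569, 0.001, 0.903]
ft_force: [-0.1, -0.2, -0.3]
opening: 0.797
```

>>> {"api": "move_arm", "payload": {"rows": [{"tx":0,"ty":0,"tz":0,"rx":0,"ry":0.12,"rz":0,"grip":80},{"tx":0,"ty":0,"tz":0,"rx":0,"ry":0.12,"rz":0,"grip":80},{"tx":0,"ty":0,"tz":0,"rx":0,"ry":0.12,"rz":0,"grip":80},{"tx":0,"ty":0,"tz":0,"rx":0,"ry":0.12,"rz":0,"grip":80},{"tx":0,"ty":0,"tz":0,"rx":0,"ry":0.12,"rz":0,"grip":80},{"tx":0,"ty":0,"tz":0,"rx":0,"ry":0.12,"rz":0,"grip":80},{"tx":0,"ty":0,"tz":0,"rx":0,"ry":0.12,"rz":0,"grip":80},{"tx":0,"ty":0,"tz":0,"rx":0,"ry":0,"rz":0,"grip":80},{"tx":0,"ty":0,"tz":0,"rx":0,"ry":0,"rz":0,"grip":80}]}}

```text
t: 9.65
eef_pos: [585.1, 2.1, 116.7]
tcp_rot: [-1.571, 0.001, 0.073]
ft_force: [-0.6, -0.3, -0.0]
opening: 0.796
```

Run:
```python
from h import *
s=env.state(); print(s['eef_pos'],s['tcp_rot'],s['joints'],s['ft_force'],s['moment'])
p,d=env.read_camera("scene"); cv2.imwrite("pics/s4.png",p)
crop("",p,220,180,160,120,5,"pics/s4c.png")
```

```text
[585.12427124   2.10547122 116.65159288] [-1.57062162e+00  1.49806358e-03  7.27756171e-02] [-1.09222869e-01  5.75805292e-01  1.77375235e+00 -1.39336973e-04
  7.93539954e-01 -1.81900560e-01] [-0.57898695 -0.28071763 -0.01272531] [-0.04120499 -0.08986368 -0.02410005]
```

View pics/s4c.png

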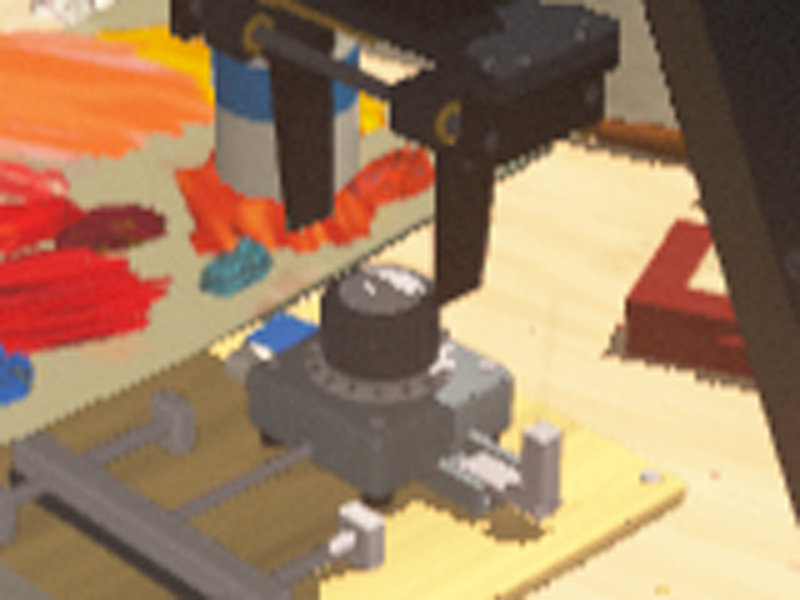

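>>> {"api": "move_arm", "payload": {"rows": [{"tx":0.06,"ty":1.0,"tz":0,"rx":0,"ry":0,"rz":0,"grip":80},{"tx":0,"ty":1.0,"tz":0,"rx":0,"ry":0,"rz":0,"grip":80},{"tx":0,"ty":1.0,"tz":0,"rx":0,"ry":0,"rz":0,"grip":75},{"tx":0,"ty":1.0,"tz":0,"rx":0,"ry":0,"rz":0,"grip":70},{"tx":0,"ty":0,"tz":0,"rx":0,"ry":0,"rz":0,"grip":62},{"tx":0,"ty":0,"tz":0,"rx":0,"ry":0,"rz":0,"grip":56},{"tx":0,"ty":0,"tz":0,"rx":0,"ry":0,"rz":0,"grip":54},{"tx":0,"ty":0,"tz":0,"rx":0,"ry":0,"rz":0,"grip":52},{"tx":0,"ty":0,"tz":0,"rx":0,"ry":0,"rz":0,"grip":51}]}}

```text
t: 10.45
eef_pos: [586.4, 2.1, 78.1]
tcp_rot: [-1.571, -0.001, 0.069]
ft_force: [0.3, -0.4, -1.1]
opening: 0.516
```

>>> {"api": "move_arm", "payload": {"rows": [{"tx":0,"ty":0,"tz":0,"rx":0,"ry":0,"rz":0,"grip":50},{"tx":0,"ty":0,"tz":0,"rx":0,"ry":0,"rz":0,"grip":49}]}}

```text
t: 10.62
eef_pos: [586.3, 2.1, 78.0]
tcp_rot: [-1.571, -0.001, 0.069]
ft_force: [0.1, 0.2, -0.2]
opening: 0.494
```

>>> {"api": "move_arm", "payload": {"rows": [{"tx":0,"ty":0,"tz":0,"rx":0,"ry":0,"rz":0,"grip":48},{"tx":0,"ty":0,"tz":0,"rx":0,"ry":0,"rz":0,"grip":46}]}}

```text
t: 10.78
eef_pos: [586.4, 2.1, 77.8]
tcp_rot: [-1.571, -0.001, 0.069]
ft_force: [0.3, -0.5, -0.1]
opening: 0.474
```

>>> {"api": "move_arm", "payload": {"rows": [{"tx":0,"ty":0,"tz":0,"rx":0,"ry":0,"rz":0,"grip":44},{"tx":0,"ty":0,"tz":0,"rx":0,"ry":0,"rz":0,"grip":44},{"tx":0,"ty":0,"tz":0,"rx":0,"ry":0,"rz":0,"grip":44}]}}

```text
t: 11.03
eef_pos: [586.3, 2.1, 77.7]
tcp_rot: [-1.571, -0.0, 0.069]
ft_force: [1.6, -0.4, 1.0]
opening: 0.477
```

Run:
```python
from h import *
s=env.state(); print(s['eef_pos'],s['tcp_rot'],s['ft_force'],s['moment'],s['opening'])
```

```text
[586.33111305   2.09383486  77.69875656] [-1.57097333e+00 -4.46149563e-04  6.90691072e-02] [ 1.6162138  -0.36509832  0.95030262] [ 0.0248095  -0.38368142 -0.01169793] 0.47704372611501555
```

Centred along x to within about 0.3 mm. Now open, turn back to yaw 1.63 and grip for the turn.

>>> {"api": "move_arm", "payload": {"rows": [{"tx":0,"ty":0,"tz":0,"rx":0,"ry":0,"rz":0,"grip":55},{"tx":0.03,"ty":0,"tz":0,"rx":0,"ry":0,"rz":0,"grip":65},{"tx":0,"ty":0,"tz":0,"rx":0,"ry":0,"rz":0,"grip":70},{"tx":0,"ty":0,"tz":0,"rx":0,"ry":-0.12,"rz":0,"grip":70},{"tx":0,"ty":0,"tz":0,"rx":0,"ry":-0.12,"rz":0,"grip":70},{"tx":0,"ty":0,"tz":0,"rx":0,"ry":-0.12,"rz":0,"grip":70},{"tx":0,"ty":0,"tz":0,"rx":0,"ry":-0.12,"rz":0,"grip":70},{"tx":0,"ty":0,"tz":0,"rx":0,"ry":-0.12,"rz":0,"grip":70},{"tx":0,"ty":0,"tz":0,"rx":0,"ry":-0.12,"rz":0,"grip":70},{"tx":0,"ty":0,"tz":0,"rx":0,"ry":-0.12,"rz":0,"grip":70}]}}

```text
t: 11.87
eef_pos: [586.3, 2.1, 77.5]
tcp_rot: [-1.57, 0.0, 0.915]
ft_force: [-0.5, 0.5, 0.3]
opening: 0.704
```

>>> {"api": "move_arm", "payload": {"rows": [{"tx":0,"ty":0,"tz":0,"rx":0,"ry":-0.12,"rz":0,"grip":70},{"tx":0,"ty":0,"tz":0,"rx":0,"ry":-0.12,"rz":0,"grip":70},{"tx":0,"ty":0,"tz":0,"rx":0,"ry":-0.12,"rz":0,"grip":70},{"tx":0,"ty":0,"tz":0,"rx":0,"ry":-0.12,"rz":0,"grip":70},{"tx":0,"ty":0,"tz":0,"rx":0,"ry":-0.12,"rz":0,"grip":70},{"tx":0,"ty":0,"tz":0,"rx":0,"ry":-0.12,"rz":0,"grip":60},{"tx":0,"ty":0,"tz":0,"rx":0,"ry":0,"rz":0,"grip":55},{"tx":0,"ty":0,"tz":0,"rx":0,"ry":0,"rz":0,"grip":52},{"tx":0,"ty":0,"tz":0,"rx":0,"ry":0,"rz":0,"grip":50},{"tx":0,"ty":0,"tz":0,"rx":0,"ry":0,"rz":0,"grip":48}]}}

```text
t: 12.7
eef_pos: [586.4, 2.1, 77.6]
tcp_rot: [-1.571, 0.0, 1.626]
ft_force: [-0.0, -0.4, -0.3]
opening: 0.493
```

>>> {"api": "move_arm", "payload": {"rows": [{"tx":0,"ty":0,"tz":0,"rx":0,"ry":0,"rz":0,"grip":46},{"tx":0,"ty":0,"tz":0,"rx":0,"ry":0,"rz":0,"grip":44},{"tx":0,"ty":0,"tz":0,"rx":0,"ry":0,"rz":0,"grip":40},{"tx":0,"ty":0,"tz":0,"rx":0,"ry":0,"rz":0,"grip":40}]}}

```text
t: 13.03
eef_pos: [586.4, 2.1, 77.6]
tcp_rot: [-1.571, 0.0, 1.629]
ft_force: [0.7, -1.4, -0.1]
opening: 0.478
```

```bash
cat > st.py <<'E'
from h import *
import sys
np.set_printoptions(precision=3,suppress=True)
s=env.state(); print(s['t'],s['eef_pos'],s['tcp_rot'],s['ft_force'],s['moment'],s['opening'],"q6",s['joints'][5],"tau6",s['tau'][5])
if len(sys.argv)>1:
    n=sys.argv[1]
    p,d=env.read_camera("scene"); cv2.imwrite(f"pics/s_{n}.png",p)
    t,d=env.read_camera("top"); cv2.imwrite(f"pics/t_{n}.png",t)
    a=cv2.resize(p[200:320,200:320],None,fx=3.3,fy=3.3,interpolation=cv2.INTER_CUBIC)
    b=cv2.resize(t[170:290,180:300],None,fx=3.3,fy=3.3,interpolation=cv2.INTER_CUBIC)
    cv2.imwrite(f"pics/c_{n}.png",np.hstack([a,b]))
E
python3 st.py g0
```

```text
13.0333 [586.449   2.058  77.603] [-1.571  0.     1.629] [ 0.661 -1.375 -0.078] [-0.138 -0.105 -0.022] 0.47844512292597857 q6 -1.7373996697747969 tau6 0.006130155525170267
```

View pics/c_g0.png

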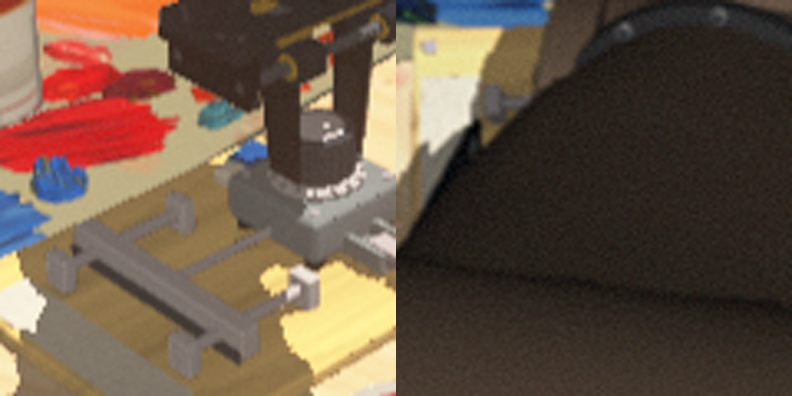

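>>> {"api": "move_arm", "payload": {"rows": [{"tx":0,"ty":0,"tz":0,"rx":0,"ry":0.05,"rz":0,"grip":40},{"tx":0,"ty":0,"tz":0,"rx":0,"ry":0,"rz":0,"grip":40}]}}

```text
t: 13.3
eef_pos: [586.5, 2.1, 77.6]
tcp_rot: [-1.571, 0.0, 1.577]
ft_force: [-0.3, -0.5, -0.9]
opening: 0.477
```

```bash
python3 st.py
```

```text
13.3 [586.476   2.065  77.603] [-1.571  0.     1.577] [-0.334 -0.534 -0.881] [-0.151 -0.118 -0.008] 0.4771569492616091 q6 -1.6854834179843183 tau6 0.6895199976861477
```

>>> {"api": "move_arm", "payload": {"rows": [{"tx":0,"ty":0,"tz":0,"rx":0,"ry":0.05,"rz":0,"grip":40},{"tx":0,"ty":0,"tz":0,"rx":0,"ry":0,"rz":0,"grip":40}]}}

```text
t: 13.47
eef_pos: [586.5, 2.1, 77.6]
tcp_rot: [-1.571, 0.0, 1.528]
ft_force: [-1.3, -1.7, -0.8]
opening: 0.478
```

```bash
python3 st.py
```

```text
13.4667 [586.451   2.111  77.61 ] [-1.571  0.     1.528] [-1.279 -1.689 -0.775] [-0.128 -0.122 -0.049] 0.47811800095970913 q6 -1.6367412038056355 tau6 0.7205260545015335
```

>>> {"api": "move_arm", "payload": {"rows": [{"tx":0,"ty":0,"tz":0,"rx":0,"ry":0.05,"rz":0,"grip":40},{"tx":0,"ty":0,"tz":0,"rx":0,"ry":0,"rz":0,"grip":40}]}}

```text
t: 13.63
eef_pos: [586.5, 2.1, 77.6]
tcp_rot: [-1.571, 0.0, 1.479]
ft_force: [0.0, -1.2, 0.2]
opening: 0.477
```

```bash
python3 st.py
```

```text
13.6333 [586.456   2.122  77.626] [-1.571  0.     1.479] [ 0.037 -1.208  0.179] [-0.172 -0.14   0.026] 0.4773058578616645 q6 -1.5876870947078876 tau6 0.7231493666768074
```

>>> {"api": "move_arm", "payload": {"rows": [{"tx":0,"ty":0,"tz":0,"rx":0,"ry":0.05,"rz":0,"grip":40},{"tx":0,"ty":0,"tz":0,"rx":0,"ry":0,"rz":0,"grip":40}]}}

```text
t: 13.8
eef_pos: [586.4, 2.1, 77.6]
tcp_rot: [-1.571, 0.0, 1.429]
ft_force: [0.4, -1.9, 0.4]
opening: 0.477
```

```bash
python3 st.py
```

```text
13.8 [586.435   2.134  77.623] [-1.571  0.     1.429] [ 0.442 -1.851  0.43 ] [-0.119 -0.199 -0.021] 0.4774878260072651 q6 -1.5383118646903913 tau6 0.7246244698762894
```

>>> {"api": "move_arm", "payload": {"rows": [{"tx":0,"ty":0,"tz":0,"rx":0,"ry":0.05,"rz":0,"grip":40},{"tx":0,"ty":0,"tz":0,"rx":0,"ry":0,"rz":0,"grip":40}]}}

```text
t: 13.97
eef_pos: [586.5, 2.1, 77.6]
tcp_rot: [-1.571, 0.0, 1.38]
ft_force: [-0.0, -1.9, 0.7]
opening: 0.477
```

```bash
python3 st.py
```

```text
13.9667 [586.463   2.143  77.609] [-1.571  0.     1.38 ] [-0.034 -1.916  0.694] [-0.187 -0.094 -0.037] 0.476705031351214 q6 -1.4887376965860966 tau6 0.7256918214261532
```

>>> {"api": "move_arm", "payload": {"rows": [{"tx":0,"ty":0,"tz":0,"rx":0,"ry":0.05,"rz":0,"grip":40},{"tx":0,"ty":0,"tz":0,"rx":0,"ry":0,"rz":0,"grip":40}]}}

```text
t: 14.13
eef_pos: [586.5, 2.1, 77.6]
tcp_rot: [-1.571, 0.0, 1.33]
ft_force: [-0.3, -0.7, 0.1]
opening: 0.48
```

```bash
python3 st.py
```

```text
14.1333 [586.455   2.143  77.605] [-1.571  0.     1.33 ] [-0.254 -0.668  0.103] [-0.088 -0.142 -0.028] 0.47997369118602173 q6 -1.4390350842637432 tau6 0.7263748347759247
```

>>> {"api": "move_arm", "payload": {"rows": [{"tx":0,"ty":0,"tz":0,"rx":0,"ry":0.05,"rz":0,"grip":40},{"tx":0,"ty":0,"tz":0,"rx":0,"ry":0,"rz":0,"grip":40}]}}

```text
t: 14.3
eef_pos: [586.5, 2.1, 77.6]
tcp_rot: [-1.571, 0.0, 1.28]
ft_force: [-0.4, -1.5, 1.2]
opening: 0.481
```

```bash
python3 st.py
```

```text
14.3 [586.451   2.131  77.624] [-1.571  0.     1.28 ] [-0.373 -1.504  1.197] [-0.18  -0.139  0.047] 0.4810408714747642 q6 -1.389221927751772 tau6 0.7268672995269299
```

>>> {"api": "move_arm", "payload": {"rows": [{"tx":0,"ty":0,"tz":0,"rx":0,"ry":0.05,"rz":0,"grip":40},{"tx":0,"ty":0,"tz":0,"rx":0,"ry":0,"rz":0,"grip":40}]}}

```text
t: 14.47
eef_pos: [586.5, 2.1, 77.6]
tcp_rot: [-1.571, 0.0, 1.231]
ft_force: [0.2, -0.4, 0.8]
opening: 0.476
```

```bash
python3 st.py
```

```text
14.4667 [586.451   2.147  77.611] [-1.571  0.     1.231] [ 0.181 -0.354  0.782] [-0.18  -0.106 -0.029] 0.47601266688694016 q6 -1.339424065651102 tau6 0.755784697830677
```

>>> {"api": "move_arm", "payload": {"rows": [{"tx":0,"ty":0,"tz":0,"rx":0,"ry":0.05,"rz":0,"grip":40},{"tx":0,"ty":0,"tz":0,"rx":0,"ry":0,"rz":0,"grip":40}]}}

```text
t: 14.63
eef_pos: [586.4, 2.2, 77.6]
tcp_rot: [-1.571, 0.0, 1.181]
ft_force: [-0.3, -0.3, 0.2]
opening: 0.478
```

```bash
python3 st.py
```

```text
14.6333 [586.424   2.15   77.613] [-1.571  0.     1.181] [-0.334 -0.273  0.198] [-0.066 -0.175  0.164] 0.4779073352391183 q6 -1.2896164429597265 tau6 0.8815939351916313
```

>>> {"api": "move_arm", "payload": {"rows": [{"tx":0,"ty":0,"tz":0,"rx":0,"ry":0.05,"rz":0,"grip":40},{"tx":0,"ty":0,"tz":0,"rx":0,"ry":0,"rz":0,"grip":40}]}}

```text
t: 14.8
eef_pos: [586.5, 2.2, 77.6]
tcp_rot: [-1.571, 0.0, 1.131]
ft_force: [-0.3, -0.3, -0.1]
opening: 0.479
```

```bash
python3 st.py
```

```text
14.8 [586.451   2.173  77.625] [-1.571  0.     1.131] [-0.261 -0.345 -0.109] [-0.076 -0.151  0.108] 0.47852711942818915 q6 -1.2395455134465583 tau6 0.797591507434845
```

>>> {"api": "move_arm", "payload": {"rows": [{"tx":0,"ty":0,"tz":0,"rx":0,"ry":0.05,"rz":0,"grip":40},{"tx":0,"ty":0,"tz":0,"rx":0,"ry":0,"rz":0,"grip":40}]}}

```text
t: 14.97
eef_pos: [586.5, 2.1, 77.6]
tcp_rot: [-1.571, 0.0, 1.081]
ft_force: [0.2, -0.8, -0.7]
opening: 0.477
```

```bash
python3 st.py
```

```text
14.9667 [586.451   2.15   77.621] [-1.571  0.     1.081] [ 0.155 -0.812 -0.683] [-0.076 -0.153 -0.02 ] 0.4774368599788216 q6 -1.1894605603636113 tau6 0.7226434350013733
```

>>> {"api": "move_arm", "payload": {"rows": [{"tx":0,"ty":0,"tz":0,"rx":0,"ry":0.05,"rz":0,"grip":40},{"tx":0,"ty":0,"tz":0,"rx":0,"ry":0,"rz":0,"grip":40}]}}

```text
t: 15.13
eef_pos: [586.5, 2.1, 77.6]
tcp_rot: [-1.571, -0.0, 1.031]
ft_force: [-0.4, -0.8, -0.3]
opening: 0.481
```

```bash
python3 st.py
```

```text
15.1333 [586.477   2.132  77.627] [-1.571 -0.     1.031] [-0.391 -0.828 -0.257] [-0.039 -0.19   0.023] 0.48086926568704674 q6 -1.1394607019785488 tau6 0.7253584451973438
```

Click 1 felt: tau6 rose at yaw ≈1.22 and vanished by 1.08. I'll check the fence, then continue.

```bash
python3 st.py g1
cat > fen.py <<'E'
import cv2,numpy as np,sys
a=cv2.cvtColor(cv2.imread("pics/s_g0.png"),7-1).astype(np.float32)
for n in sys.argv[1:]:
    b=cv2.cvtColor(cv2.imread(f"pics/s_{n}.png"),6).astype(np.float32)
    for name,(u0,u1,v0,v1) in dict(fence=(222,278,264,310),static=(200,222,200,262),posts=(246,300,252,268)).items():
        A=a[v0:v1,u0:u1];B=b[v0:v1,u0:u1]
        w=cv2.createHanningWindow((u1-u0,v1-v0),cv2.CV_32F)
        print(n,name,cv2.phaseCorrelate(A,B,w))
E
python3 fen.py g1
```

```text
15.1333 [586.477   2.132  77.627] [-1.571 -0.     1.031] [-0.391 -0.828 -0.257] [-0.039 -0.19   0.023] 0.48086926568704674 q6 -1.1394607019785488 tau6 0.7253584451973438
g1 fence ((0.4619797608214, -0.4917370827191405), 1.0022721300522486)
g1 static ((0.018458215961688396, 0.09980208692237014), 1.0264136547533174)
g1 posts ((-0.0899234199794634, 0.08127404395257543), 0.9080467527663266)
```

View pics/c_g1.png

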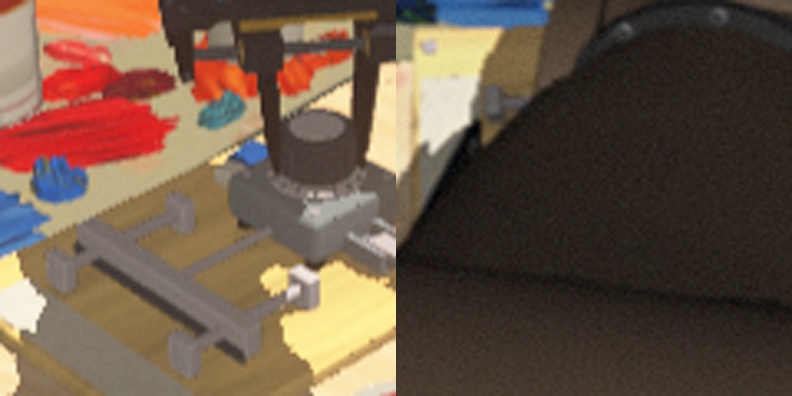

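>>> {"api": "move_arm", "payload": {"rows": [{"tx":0,"ty":0,"tz":0,"rx":0,"ry":0.05,"rz":0,"grip":40},{"tx":0,"ty":0,"tz":0,"rx":0,"ry":0,"rz":0,"grip":40}]}}

```text
t: 15.4
eef_pos: [586.5, 2.1, 77.6]
tcp_rot: [-1.571, 0.0, 0.98]
ft_force: [-0.4, -0.5, 0.6]
opening: 0.477
```

```bash
python3 st.py
```

```text
15.4 [586.489   2.122  77.632] [-1.571  0.     0.98 ] [-0.442 -0.463  0.603] [-0.079 -0.135 -0.028] 0.47726947048179935 q6 -1.0884643049809712 tau6 0.6985563039779663
```

>>> {"api": "move_arm", "payload": {"rows": [{"tx":0,"ty":0,"tz":0,"rx":0,"ry":0.05,"rz":0,"grip":40},{"tx":0,"ty":0,"tz":0,"rx":0,"ry":0,"rz":0,"grip":40}]}}

```text
t: 15.57
eef_pos: [586.5, 2.1, 77.6]
tcp_rot: [-1.571, -0.0, 0.93]
ft_force: [0.8, -1.3, -0.3]
opening: 0.476
```

```bash
python3 st.py
```

```text
15.5667 [586.504   2.143  77.617] [-1.571 -0.     0.93 ] [ 0.778 -1.299 -0.323] [-0.028 -0.233  0.004] 0.47636833471570184 q6 -1.0387685297451352 tau6 0.7254965789616108
```

>>> {"api": "move_arm", "payload": {"rows": [{"tx":0,"ty":0,"tz":0,"rx":0,"ry":0.05,"rz":0,"grip":40},{"tx":0,"ty":0,"tz":0,"rx":0,"ry":0,"rz":0,"grip":40}]}}

```text
t: 15.73
eef_pos: [586.5, 2.1, 77.6]
tcp_rot: [-1.571, -0.0, 0.88]
ft_force: [-1.4, 0.1, 0.4]
opening: 0.479
```

```bash
python3 st.py
```

```text
15.7333 [586.509   2.139  77.606] [-1.571 -0.     0.88 ] [-1.392  0.064  0.361] [-0.088 -0.211 -0.045] 0.479054237500612 q6 -0.989031288044581 tau6 0.7262385450303555
```

>>> {"api": "move_arm", "payload": {"rows": [{"tx":0,"ty":0,"tz":0,"rx":0,"ry":0.05,"rz":0,"grip":40},{"tx":0,"ty":0,"tz":0,"rx":0,"ry":0,"rz":0,"grip":40}]}}

```text
t: 15.9
eef_pos: [586.5, 2.1, 77.6]
tcp_rot: [-1.571, 0.0, 0.831]
ft_force: [0.4, -0.5, 0.0]
opening: 0.48
```

```bash
python3 st.py
```

```text
15.9 [586.475   2.13   77.599] [-1.571  0.     0.831] [ 0.412 -0.529  0.011] [ 0.001 -0.196  0.03 ] 0.48017529274746323 q6 -0.9393264161235575 tau6 0.7751758396625519
```

>>> {"api": "move_arm", "payload": {"rows": [{"tx":0,"ty":0,"tz":0,"rx":0,"ry":0.05,"rz":0,"grip":40},{"tx":0,"ty":0,"tz":0,"rx":0,"ry":0,"rz":0,"grip":40}]}}

```text
t: 16.07
eef_pos: [586.4, 2.2, 77.6]
tcp_rot: [-1.571, 0.0, 0.781]
ft_force: [-0.5, -0.7, 0.7]
opening: 0.479
```

```bash
python3 st.py
```

```text
16.0667 [586.447   2.168  77.607] [-1.571  0.     0.781] [-0.451 -0.706  0.651] [-0.039 -0.212  0.114] 0.47927521584243393 q6 -0.8895442161231859 tau6 0.8709808252751827
```

>>> {"api": "move_arm", "payload": {"rows": [{"tx":0,"ty":0,"tz":0,"rx":0,"ry":0.05,"rz":0,"grip":40},{"tx":0,"ty":0,"tz":0,"rx":0,"ry":0,"rz":0,"grip":40}]}}

```text
t: 16.23
eef_pos: [586.4, 2.2, 77.6]
tcp_rot: [-1.571, 0.0, 0.731]
ft_force: [-0.6, -1.5, 0.0]
opening: 0.481
```

```bash
python3 st.py
```

```text
16.2333 [586.44    2.156  77.597] [-1.571  0.     0.731] [-0.575 -1.499  0.011] [-0.035 -0.235  0.034] 0.48100463156172046 q6 -0.8394765463573692 tau6 0.7855256460607052
```

>>> {"api": "move_arm", "payload": {"rows": [{"tx":0,"ty":0,"tz":0,"rx":0,"ry":0.05,"rz":0,"grip":40},{"tx":0,"ty":0,"tz":0,"rx":0,"ry":0,"rz":0,"grip":40}]}}

```text
t: 16.4
eef_pos: [586.5, 2.1, 77.6]
tcp_rot: [-1.571, -0.0, 0.68]
ft_force: [0.2, -1.4, -0.9]
opening: 0.479
```

```bash
python3 st.py
```

```text
16.4 [586.466   2.143  77.611] [-1.571 -0.     0.68 ] [ 0.181 -1.357 -0.936] [-0.054 -0.216  0.015] 0.4793497282509179 q6 -0.7893943836244551 tau6 0.7200812548398972
```

Click 2 done (yaw 0.68), spaced 0.393 as expected. Carrying on to click 3.

>>> {"api": "move_arm", "payload": {"rows": [{"tx":0,"ty":0,"tz":0,"rx":0,"ry":0.05,"rz":0,"grip":40},{"tx":0,"ty":0,"tz":0,"rx":0,"ry":0.05,"rz":0,"grip":40},{"tx":0,"ty":0,"tz":0,"rx":0,"ry":0.05,"rz":0,"grip":40},{"tx":0,"ty":0,"tz":0,"rx":0,"ry":0,"rz":0,"grip":40}]}}

```text
t: 16.73
eef_pos: [586.5, 2.1, 77.6]
tcp_rot: [-1.571, -0.0, 0.53]
ft_force: [-0.2, -0.5, -0.6]
opening: 0.475
```

```bash
python3 st.py
```

```text
16.7333 [586.507   2.11   77.619] [-1.571 -0.     0.53 ] [-0.224 -0.504 -0.583] [-0.025 -0.302  0.036] 0.4753140084226209 q6 -0.6393891772370194 tau6 0.9207356907427311
```

>>> {"api": "move_arm", "payload": {"rows": [{"tx":0,"ty":0,"tz":0,"rx":0,"ry":0.05,"rz":0,"grip":40},{"tx":0,"ty":0,"tz":0,"rx":0,"ry":0,"rz":0,"grip":40}]}}

```text
t: 16.9
eef_pos: [586.5, 2.1, 77.6]
tcp_rot: [-1.571, -0.0, 0.481]
ft_force: [0.6, -0.3, 0.3]
opening: 0.483
```

```bash
python3 st.py
```

```text
16.9 [586.544   2.13   77.635] [-1.571 -0.     0.481] [ 0.615 -0.307  0.285] [-0.079 -0.31   0.042] 0.4828614596129881 q6 -0.5898650057038871 tau6 0.7318230718374252
```

>>> {"api": "move_arm", "payload": {"rows": [{"tx":0,"ty":0,"tz":0,"rx":0,"ry":0.05,"rz":0,"grip":40},{"tx":0,"ty":0,"tz":0,"rx":0,"ry":0,"rz":0,"grip":40}]}}

```text
t: 17.07
eef_pos: [586.5, 2.1, 77.6]
tcp_rot: [-1.571, -0.0, 0.431]
ft_force: [0.9, -0.1, 0.1]
opening: 0.482
```

```bash
python3 st.py
```

```text
17.0667 [586.518   2.143  77.634] [-1.571 -0.     0.431] [ 0.916 -0.109  0.131] [-0.006 -0.295  0.065] 0.48197890642036273 q6 -0.5398934296822787 tau6 0.7975047267973423
```

>>> {"api": "move_arm", "payload": {"rows": [{"tx":0,"ty":0,"tz":0,"rx":0,"ry":0.05,"rz":0,"grip":40},{"tx":0,"ty":0,"tz":0,"rx":0,"ry":0,"rz":0,"grip":40}]}}

```text
t: 17.23
eef_pos: [586.5, 2.2, 77.6]
tcp_rot: [-1.571, -0.0, 0.381]
ft_force: [0.4, -0.7, -0.2]
opening: 0.48
```

```bash
python3 st.py
```

```text
17.2333 [586.491   2.151  77.623] [-1.571 -0.     0.381] [ 0.385 -0.683 -0.229] [-0.086 -0.264  0.145] 0.4800130637281075 q6 -0.48989705673463985 tau6 0.8610288798809052
```

>>> {"api": "move_arm", "payload": {"rows": [{"tx":0,"ty":0,"tz":0,"rx":0,"ry":0.05,"rz":0,"grip":40},{"tx":0,"ty":0,"tz":0,"rx":0,"ry":0,"rz":0,"grip":40}]}}

```text
t: 17.4
eef_pos: [586.5, 2.1, 77.6]
tcp_rot: [-1.571, -0.0, 0.331]
ft_force: [0.7, -0.1, -0.4]
opening: 0.479
```

```bash
python3 st.py
```

```text
17.4 [586.518   2.138  77.623] [-1.571 -0.     0.331] [ 0.689 -0.088 -0.436] [-0.076 -0.322  0.033] 0.4791198490207551 q6 -0.4396977846505054 tau6 0.7750224508345127
```

>>> {"api": "move_arm", "payload": {"rows": [{"tx":0,"ty":0,"tz":0,"rx":0,"ry":0.05,"rz":0,"grip":40},{"tx":0,"ty":0,"tz":0,"rx":0,"ry":0,"rz":0,"grip":40}]}}

```text
t: 17.57
eef_pos: [586.5, 2.1, 77.6]
tcp_rot: [-1.571, -0.0, 0.281]
ft_force: [0.1, 0.6, -0.1]
opening: 0.479
```

```bash
python3 st.py g3; python3 fen.py g3
```

```text
17.5667 [586.516   2.135  77.635] [-1.571 -0.     0.281] [ 0.091  0.563 -0.148] [-0.076 -0.414  0.015] 0.4794616197232862 q6 -0.38960499869744636 tau6 0.7202853262424469
g3 fence ((1.4339059962720242, -1.1663268045098434), 1.124376740720537)
g3 static ((0.01885028058269178, 0.013008067190703798), 1.0268589767316978)
g3 posts ((0.17738786007139495, 0.14368424266582824), 0.9344920372521436)
```

>>> {"api": "move_arm", "payload": {"rows": [{"tx":0,"ty":0,"tz":0,"rx":0,"ry":0.05,"rz":0,"grip":40},{"tx":0,"ty":0,"tz":0,"rx":0,"ry":0.05,"rz":0,"grip":40},{"tx":0,"ty":0,"tz":0,"rx":0,"ry":0.05,"rz":0,"grip":40},{"tx":0,"ty":0,"tz":0,"rx":0,"ry":0.05,"rz":0,"grip":40},{"tx":0,"ty":0,"tz":0,"rx":0,"ry":0,"rz":0,"grip":40}]}}

```text
t: 18.08
eef_pos: [586.6, 2.1, 77.6]
tcp_rot: [-1.571, -0.0, 0.08]
ft_force: [0.2, -1.2, -0.0]
opening: 0.48
```

```bash
python3 st.py
```

```text
18.0833 [586.557   2.111  77.639] [-1.571 -0.     0.08 ] [ 0.221 -1.152 -0.027] [-0.096 -0.354  0.038] 0.4795593290600321 q6 -0.18842196010729048 tau6 0.9169656224548817
```

>>> {"api": "move_arm", "payload": {"rows": [{"tx":0,"ty":0,"tz":0,"rx":0,"ry":0.05,"rz":0,"grip":40},{"tx":0,"ty":0,"tz":0,"rx":0,"ry":0,"rz":0,"grip":40}]}}

```text
t: 18.25
eef_pos: [586.5, 2.1, 77.6]
tcp_rot: [-1.571, -0.0, 0.031]
ft_force: [-0.2, -1.7, 0.5]
opening: 0.478
```

```bash
python3 st.py
```

```text
18.25 [586.539   2.112  77.622] [-1.571 -0.     0.031] [-0.187 -1.727  0.513] [-0.096 -0.382  0.083] 0.47842002726775384 q6 -0.13926677490146375 tau6 0.8271678909659386
```

>>> {"api": "move_arm", "payload": {"rows": [{"tx":0,"ty":0,"tz":0,"rx":0,"ry":0.05,"rz":0,"grip":40},{"tx":0,"ty":0,"tz":0,"rx":0,"ry":0,"rz":0,"grip":40}]}}

```text
t: 18.42
eef_pos: [586.5, 2.1, 77.6]
tcp_rot: [-1.571, -0.0, -0.019]
ft_force: [1.2, -1.2, -0.7]
opening: 0.476
```

```bash
python3 st.py
```

```text
18.4167 [586.543   2.129  77.644] [-1.571 -0.    -0.019] [ 1.185 -1.241 -0.672] [-0.102 -0.369  0.13 ] 0.47592357072938807 q6 -0.08947182956168837 tau6 0.844942107796669
```

>>> {"api": "move_arm", "payload": {"rows": [{"tx":0,"ty":0,"tz":0,"rx":0,"ry":0.05,"rz":0,"grip":40},{"tx":0,"ty":0,"tz":0,"rx":0,"ry":0,"rz":0,"grip":40}]}}

```text
t: 18.58
eef_pos: [586.5, 2.1, 77.6]
tcp_rot: [-1.571, -0.0, -0.069]
ft_force: [1.1, -0.3, 0.2]
opening: 0.481
```

```bash
python3 st.py
```

```text
18.5833 [586.529   2.115  77.644] [-1.571 -0.    -0.069] [ 1.056 -0.265  0.174] [-0.188 -0.43   0.035] 0.48116938448769336 q6 -0.03941424125611462 tau6 0.7611244730651379
```

>>> {"api": "move_arm", "payload": {"rows": [{"tx":0,"ty":0,"tz":0,"rx":0,"ry":0.05,"rz":0,"grip":40},{"tx":0,"ty":0,"tz":0,"rx":0,"ry":0,"rz":0,"grip":40}]}}

```text
t: 18.75
eef_pos: [586.5, 2.1, 77.6]
tcp_rot: [-1.571, -0.0, -0.119]
ft_force: [0.6, -0.3, 0.4]
opening: 0.479
```

```bash
python3 st.py g4; python3 fen.py g4
```

```text
18.75 [586.528   2.108  77.629] [-1.571 -0.    -0.119] [ 0.561 -0.306  0.445] [-0.136 -0.44  -0.006] 0.47880393074143607 q6 0.010571136499774769 tau6 0.7204372622072697
g4 fence ((0.7011698713703289, -0.8034150911109208), 0.5240141928195954)
g4 static ((-0.015972741579162175, -0.024776574597886736), 0.9824348225568732)
g4 posts ((0.4456869662012082, 0.22579492676487867), 0.9818636763978887)
```

View pics/c_g4.png

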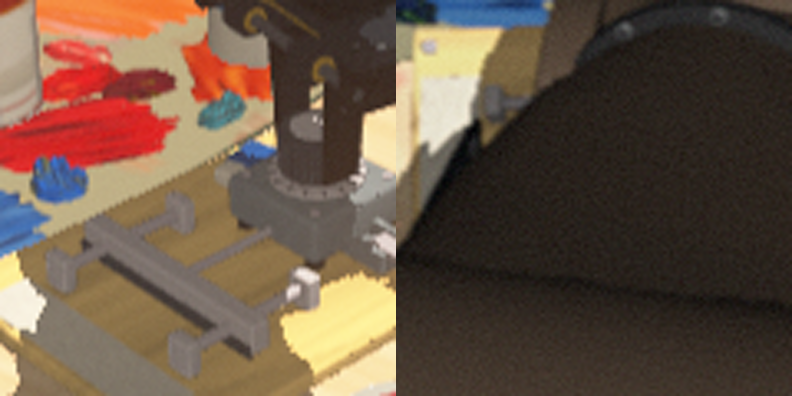

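Click 4 felt: tau6 is back to the free level of 0.720 at yaw -0.12. I'll release and swing aside to check the stop from the top camera before locking.

>>> {"api": "move_arm", "payload": {"rows": [{"tx":0,"ty":0,"tz":0,"rx":0,"ry":0,"rz":0,"grip":50},{"tx":0,"ty":0,"tz":0,"rx":0,"ry":0,"rz":0,"grip":60},{"tx":0,"ty":0,"tz":0,"rx":0,"ry":0,"rz":0,"grip":75},{"tx":0,"ty":0,"tz":0,"rx":0,"ry":0,"rz":0,"grip":75},{"tx":0,"ty":-2,"tz":0,"rx":0,"ry":0,"rz":0,"grip":75},{"tx":0,"ty":-3,"tz":0,"rx":0,"ry":0,"rz":0,"grip":75},{"tx":0,"ty":-3,"tz":0,"rx":0,"ry":0,"rz":0,"grip":75},{"tx":0,"ty":0,"tz":-3.5,"rx":0,"ry":0,"rz":0,"grip":75},{"tx":0,"ty":0,"tz":-3.5,"rx":0,"ry":0,"rz":0,"grip":75},{"tx":0,"ty":0,"tz":-3.5,"rx":0,"ry":0,"rz":0,"grip":75}]}}

```text
t: 19.68
eef_pos: [573.6, -102.8, 158.3]
tcp_rot: [-1.571, -0.001, -0.119]
ft_force: [-0.4, 0.5, 0.2]
opening: 0.75
```

>>> {"api": "move_arm", "payload": {"rows": [{"tx":0,"ty":0,"tz":-3.5,"rx":0,"ry":0,"rz":0,"grip":60},{"tx":0,"ty":0,"tz":-3.5,"rx":0,"ry":0,"rz":0,"grip":60},{"tx":0,"ty":0,"tz":-3.5,"rx":0,"ry":0,"rz":0,"grip":60},{"tx":0,"ty":0,"tz":-3.5,"rx":0,"ry":0,"rz":0,"grip":60},{"tx":0,"ty":0,"tz":-3.5,"rx":0,"ry":0,"rz":0,"grip":60},{"tx":0,"ty":0,"tz":-3.5,"rx":0,"ry":0,"rz":0,"grip":60},{"tx":0,"ty":0,"tz":0,"rx":0,"ry":0,"rz":0,"grip":60},{"tx":0,"ty":0,"tz":0,"rx":0,"ry":0,"rz":0,"grip":60}]}}

```text
t: 20.35
eef_pos: [547.8, -312.1, 157.3]
tcp_rot: [-1.571, 0.0, -0.123]
ft_force: [-0.7, 1.8, -0.1]
opening: 0.6
```

```bash
python3 st.py r4
python3 - <<'E'
import cv2
from h import *
t=cv2.imread("pics/t_r4.png"); crop("",t,180,170,160,120,5,"pics/tr4.png")
E
```

```text
20.35 [ 547.763 -312.085  157.278] [-1.571  0.    -0.123] [-0.685  1.781 -0.114] [-0.038 -0.123  0.007] 0.6003674100573376 q6 -0.4992100192745486 tau6 -0.22760996595025063
```

View pics/tr4.png

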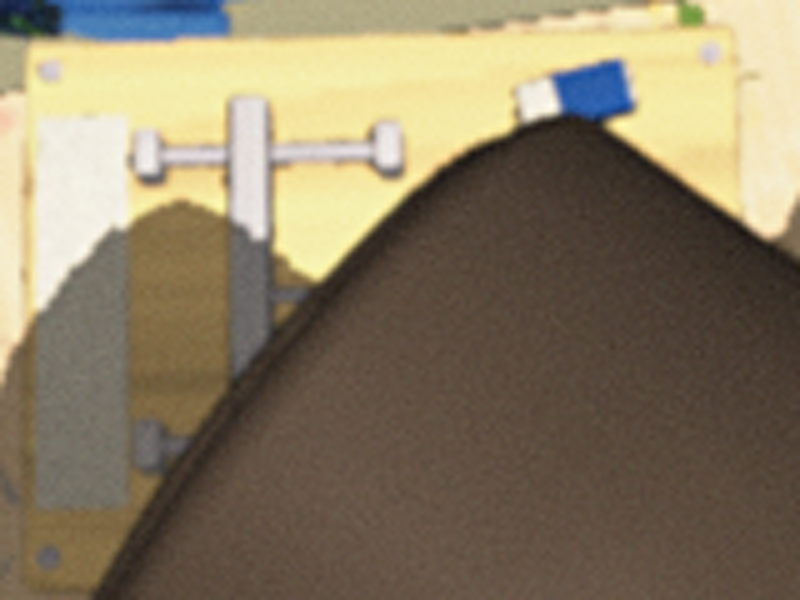

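Run:
```python
import cv2
from h import *
P={}
for n in("top0","t_r4"):
    g=cv2.cvtColor(cv2.imread(f"pics/{n}.png"),6).astype(float)
    B=cv2.imread(f"pics/{n}.png").astype(float); q=(B[:,:,0]/(B[:,:,2]+1)) # blue/red: metal vs wood
    for v0,v1 in((192,199),(206,214)):
        pr=q[v0:v1,205:245].mean(0); w=np.clip(pr-np.median(pr)-0.12,0,None); 
        c=(w*np.arange(205,245)).sum()/w.sum(); P[n,v0]=c
        print(n,v0,np.round(pr,2).tolist()[10:36],c, ray("top",c,(v0+v1-1)/2,35))
for v in(192,206):
    a=ray("top",P["top0",v],v+3,35);b=ray("top",P["t_r4",v],v+3,35); print("shift mm",np.linalg.norm(a-b))
```

```text
top0 192 [0.56, 0.56, 0.55, 0.55, 0.55, 0.53, 0.6, 0.91, 0.95, 0.92, 0.93, 0.93, 0.93, 0.93, 0.93, 0.69, 0.56, 0.55, 0.56, 0.56, 0.56, 0.56, 0.57, 0.57, 0.58, 0.57] 223.97058012208402 [641.15360193 128.0196278   35.        ]
top0 206 [0.56, 0.56, 0.56, 0.56, 0.56, 0.55, 0.59, 0.88, 0.93, 0.93, 0.93, 0.93, 0.93, 0.94, 0.95, 0.74, 0.57, 0.57, 0.58, 0.58, 0.58, 0.57, 0.58, 0.58, 0.58, 0.58] 225.48758390276245 [613.52259686 123.84097782  35.        ]
t_r4 192 [0.66, 0.66, 0.65, 0.64, 0.65, 0.65, 0.64, 0.65, 0.65, 0.61, 0.63, 0.91, 0.95, 0.95, 0.95, 0.96, 0.96, 0.96, 0.9, 0.64, 0.62, 0.66, 0.66, 0.65, 0.66, 0.66] 227.69635127022045 [641.33973449 121.15243524  35.        ]
t_r4 206 [0.57, 0.57, 0.57, 0.59, 0.59, 0.6, 0.61, 0.62, 0.63, 0.59, 0.67, 0.94, 0.96, 0.96, 0.96, 0.96, 0.96, 0.95, 0.93, 0.69, 0.63, 0.68, 0.68, 0.69, 0.69, 0.69] 228.96112573499005 [613.69028561 117.46837095  35.        ]
shift mm 6.869714615297946
shift mm 6.375868743941972
```

Edge shift is about 3.8 px (≈7 mm), between 3 and 4 clicks, so I need a better measurement: cross-check with the scene view and the ring ticks.

Run:
```python
import cv2
from h import *
a=cv2.imread("pics/scene0.png");b=cv2.imread("pics/s_r4.png")
A=cv2.resize(a[225:315,200:330],None,fx=6,fy=6,interpolation=cv2.INTER_CUBIC)[:270]
k=lambda i:cv2.resize(i[228:318,205:335],None,fx=4.5,fy=4.5,interpolation=cv2.INTER_CUBIC)
cv2.imwrite("pics/cmp.png",np.vstack([k(a)[:300],k(b)[:300]]))
```

```text
(no output)
```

View pics/cmp.png

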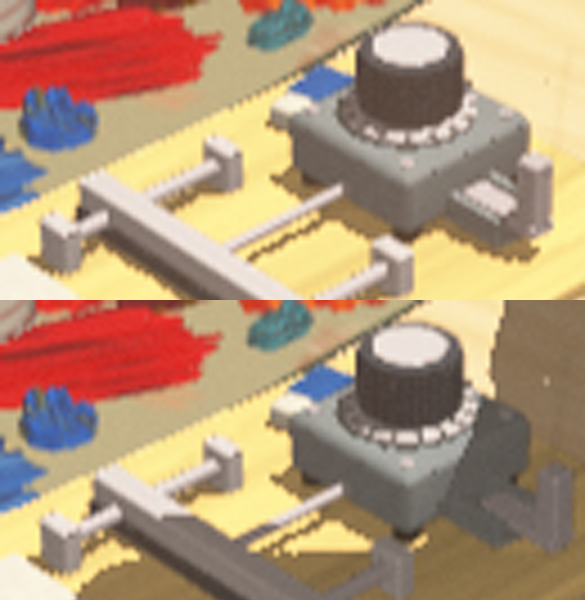

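Run:
```python
import cv2
from h import *
yv=np.array([-.057,.998,0]);xv=np.array([.998,.057,0]);d=np.array([585.9,2,0])
for cam in("scene","top"):
  for gx in(-75,75):
    c=d+120*yv+gx*xv+[0,0,35]
    p0=np.array(proj(cam,c)); print(cam,gx,p0,[np.round(np.array(proj(cam,c-yv*2*k))-p0,2) for k in(3,4)])
# metal ratio masks
def q(n):
    B=cv2.GaussianBlur(cv2.imread(n).astype(np.float32),(3,3),0.7); return B[:,:,0]/(B[:,:,2]+1)
# scene: shift of far end patch, sum of matchTemplate on ratio image
def shift(A,B,box,r=6):
    u0,u1,v0,v1=box; f=8
    T=cv2.resize(A[v0:v1,u0:u1],None,fx=f,fy=f,interpolation=cv2.INTER_CUBIC)
    S=cv2.resize(B[v0-r:v1+r,u0-r:u1+r],None,fx=f,fy=f,interpolation=cv2.INTER_CUBIC)
    m=cv2.matchTemplate(S,T,cv2.TM_CCOEFF_NORMED); _,mx,_,l=cv2.minMaxLoc(m); return (l[0]/f-r,l[1]/f-r,round(mx,3))
A=q("pics/scene0.png");B=q("pics/s_r4.png")
print("scene far end",shift(A,B,(221,240,264,276)), shift(A,B,(221,232,264,276)),"static post",shift(A,B,(212,224,274,290)),shift(A,B,(250,260,256,272)))
A=q("pics/top0.png");B=q("pics/t_r4.png")
print("top far end",shift(A,B,(219,235,185,198)),shift(A,B,(219,235,185,210)),shift(A,B,(218,236,186,193)),"static",shift(A,B,(204,214,192,210)),shift(A,B,(252,264,190,210)))
```

```text
scene -75 [276.87968201 299.82073614] [array([ 2.49, -1.37]), array([ 3.32, -1.83])]
scene 75 [225.56256498 266.77323975] [array([ 2.47, -1.16]), array([ 3.29, -1.54])]
top -75 [225.98713028 268.11590082] [array([ 3.33, -0.11]), array([ 4.44, -0.15])]
top 75 [225.39123227 188.40775034] [array([ 3.25, -0.09]), array([ 4.33, -0.12])]
scene far end (3.0, -1.25, 0.996) (3.0, -1.25, 0.994) static post (0.0, 0.125, 0.976) (0.0, 0.0, 0.998)
top far end (3.875, 0.0, 0.98) (3.875, 0.0, 0.984) (3.875, 0.0, 0.978) static (0.125, -0.25, 0.982) (0.0, -0.125, 0.98)
```

```bash
cat > sh.py <<'E'
import cv2
from h import *
def q(n):
    B=cv2.GaussianBlur(cv2.imread(n).astype(np.float32),(3,3),0.7); return B[:,:,0]/(B[:,:,2]+1)
def shift(A,B,box,r=6,f=16):
    u0,u1,v0,v1=box
    T=cv2.resize(A[v0:v1,u0:u1],None,fx=f,fy=f,interpolation=cv2.INTER_CUBIC)
    S=cv2.resize(B[v0-r:v1+r,u0-r:u1+r],None,fx=f,fy=f,interpolation=cv2.INTER_CUBIC)
    m=cv2.matchTemplate(S,T,cv2.TM_CCOEFF_NORMED); _,mx,_,l=cv2.minMaxLoc(m); return (l[0]/f-r,l[1]/f-r,round(mx,3))
E
python3 - <<'E'
from sh import *
L=["scene0","s1","s2","s3","s4","s_g0","s_g1","s_g3","s_g4","s_r4"]
for n in L:
    A=q("pics/scene0.png");B=q(f"pics/{n}.png"); C=q("pics/s_r4.png")
    print(n,"far",shift(A,B,(221,240,264,276)),"near",shift(A,B,(264,284,292,312)),"vs r4 far",shift(C,B,(224,243,263,275)),"headcorner",shift(A,B,(268,284,250,262)),"dial",shift(A,B,(284,310,231,245)))
E
```

```text
scene0 far (0.0, 0.0, 1.0) near (0.0, 0.0, 1.0) vs r4 far (-2.9375, 1.3125, 0.996) headcorner (0.0, 0.0625, 0.993) dial (0.0, 0.0, 1.0)
s1 far (-0.25, 0.3125, 0.949) near (-0.125, 0.5625, 0.953) vs r4 far (-3.1875, 1.6875, 0.948) headcorner (-0.1875, 0.375, 0.871) dial (-0.375, 3.0625, 0.579)
s2 far (-0.1875, 0.0625, 0.971) near (-0.125, 0.5625, 0.951) vs r4 far (-3.125, 1.375, 0.971) headcorner (-0.125, 0.3125, 0.887) dial (6.0, -1.4375, 0.379)
s3 far (-0.1875, 0.0, 0.965) near (-0.125, 0.5625, 0.952) vs r4 far (-3.125, 1.3125, 0.965) headcorner (-0.25, 0.3125, 0.888) dial (0.375, -0.3125, 0.946)
s4 far (-0.5, 0.3125, 0.962) near (-0.125, 0.5625, 0.952) vs r4 far (-3.4375, 1.5625, 0.966) headcorner (-0.5, 0.4375, 0.837) dial (-0.3125, -0.625, 0.88)
s_g0 far (-0.5625, 0.3125, 0.964) near (-0.25, 0.5625, 0.95) vs r4 far (-3.5, 1.625, 0.968) headcorner (-0.875, -0.25, 0.829) dial (1.9375, 0.4375, 0.825)
s_g1 far (0.1875, -0.0625, 0.962) near (0.5625, 0.125, 0.952) vs r4 far (-2.75, 1.1875, 0.968) headcorner (-0.625, 0.1875, 0.821) dial (-0.5, 0.0, 0.924)
s_g3 far (1.5, -0.6875, 0.964) near (1.875, -0.5625, 0.952) vs r4 far (-1.4375, 0.625, 0.969) headcorner (-0.5, 0.1875, 0.824) dial (-1.9375, -0.1875, 0.865)
s_g4 far (2.4375, -1.0625, 0.961) near (2.75, -1.0625, 0.951) vs r4 far (-0.5, 0.25, 0.968) headcorner (-0.75, -0.3125, 0.846) dial (-3.6875, -0.875, 0.681)
s_r4 far (2.9375, -1.3125, 0.997) near (2.8125, -1.0625, 0.95) vs r4 far (0.0, 0.0, 1.0) headcorner (0.0625, 0.125, 0.976) dial (0.125, 0.25, 0.969)
```

Both views land between 3 and 4 clicks, because pixel quantisation limits this comparison. I have time, so I'll go back to the start pose. There the lighting and view match the first pictures, and I can compare the ring's long tick too.

>>> {"api": "move_arm", "payload": {"rows": [{"tx":-2.7,"ty":-0.6,"tz":-2.72,"rx":0,"ry":0,"rz":0,"grip":60},{"tx":-2.7,"ty":-0.6,"tz":-2.72,"rx":0,"ry":0,"rz":0,"grip":60},{"tx":-2.7,"ty":-0.6,"tz":-2.72,"rx":0,"ry":0,"rz":0,"grip":60},{"tx":-2.7,"ty":-0.6,"tz":-2.72,"rx":0,"ry":0,"rz":0,"grip":60},{"tx":-2.7,"ty":-0.6,"tz":-2.72,"rx":0,"ry":0,"rz":0,"grip":60},{"tx":-2.7,"ty":-0.6,"tz":-2.72,"rx":0,"ry":0,"rz":0,"grip":60},{"tx":-2.7,"ty":-0.6,"tz":-2.72,"rx":0,"ry":0,"rz":0,"grip":60},{"tx":-2.7,"ty":-0.6,"tz":-2.72,"rx":0,"ry":0,"rz":0,"grip":60},{"tx":-2.7,"ty":-0.6,"tz":-2.72,"rx":0,"ry":0,"rz":0,"grip":60},{"tx":-2.7,"ty":-0.6,"tz":-2.72,"rx":0,"ry":0,"rz":0,"grip":60}]}}

```text
t: 21.28
eef_pos: [247.1, -547.8, 218.2]
tcp_rot: [-1.571, -0.0, -0.119]
ft_force: [-0.2, 0.3, -0.9]
opening: 0.605
```

```bash
python3 st.py h4
python3 - <<'E'
from sh import *
a=cv2.imread("pics/top0.png");b=cv2.imread("pics/t_h4.png");c=cv2.imread("pics/scene0.png");d=cv2.imread("pics/s_h4.png")
k=lambda i,u,v:cv2.resize(i[v:v+36,u:u+50],None,fx=8,fy=8,interpolation=cv2.INTER_CUBIC)
cv2.imwrite("pics/ring.png",np.vstack([np.hstack([k(a,266,204),k(b,266,204)]),np.hstack([k(c,272,230),k(d,272,230)])]))
A,B=q("pics/top0.png"),q("pics/t_h4.png")
for bx in((219,235,185,198),(219,235,185,270),(219,235,255,272)):print(shift(A,B,bx))
A,B=q("pics/scene0.png"),q("pics/s_h4.png")
for bx in((221,240,264,276),(221,282,264,312),(264,284,292,312)):print(shift(A,B,bx))
E
```

```text
21.2833 [ 247.098 -547.805  218.239] [-1.571 -0.    -0.119] [-0.176  0.324 -0.861] [-0.051 -0.105  0.024] 0.6048892951074579 q6 -1.138125417759922 tau6 1.173771657049656
(3.875, -0.125, 0.996)
(3.8125, -0.125, 0.994)
(3.9375, -0.1875, 0.991)
(3.0, -1.3125, 0.997)
(1.75, -0.9375, 0.894)
(2.875, -1.5625, 0.997)
```

View pics/ring.png

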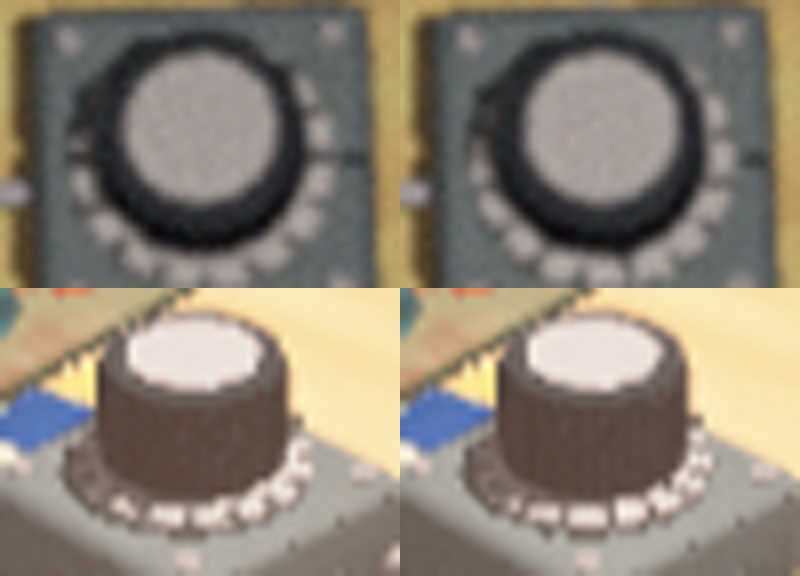

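The top ring picture shows a tick on the index line before and apparently none there now. I'll unwrap the ring to get its angle.

Run:
```python
from sh import *
def unwrap(n,cam,c,r0=23.5,r1=29.5):
    g=cv2.cvtColor(cv2.imread(n),6).astype(np.float32)
    th=np.radians(np.arange(0,360,1)); rr=np.arange(20,36,.5)
    M=np.array([[proj(cam,[c[0]+r*np.cos(t),c[1]+r*np.sin(t),53]) for t in th] for r in rr],np.float32)
    return cv2.remap(g,M[...,0],M[...,1],cv2.INTER_CUBIC),rr
out=[]
c=(586.4,2.0)
for n,cam in(("top0","top"),("t_h4","top"),("scene0","scene"),("s_h4","scene")):
    U,rr=unwrap(f"pics/{n}.png",cam,c); out.append(cv2.resize(U,(720,130),interpolation=cv2.INTER_NEAREST))
cv2.imwrite("pics/unw.png",np.vstack(out))
```

```text
Traceback (most recent call last):
  File "h.py", line 12, in proj
    f,cx,cy,e,M=cam(n); q=M.T@(np.array(p)-e); return cx+f*q[0]/-q[2], cy-f*q[1]/-q[2]
                ~~~^^^
  File "h.py", line 5, in cam
    c=env.calibration(n); f=240/np.tan(np.radians(c['vertical_fov'])/2)
ValueError: time passes only in moves, steps and waits
```

Too many calibration calls; cache it.

```bash
sed -i 's/^def cam(n):/import functools\n@functools.lru_cache(None)\ndef cam(n):/' h.py
cat > unw.py <<'E'
from sh import *
import sys
def unwrap(n,cam,c):
    g=cv2.cvtColor(cv2.imread(n),6).astype(np.float32)
    th=np.radians(np.arange(0,360,1)); rr=np.arange(20,36,.5)
    M=np.array([[proj(cam,[c[0]+r*np.cos(t),c[1]+r*np.sin(t),53]) for t in th] for r in rr],np.float32)
    return cv2.remap(g,M[...,0],M[...,1],cv2.INTER_CUBIC),rr
if __name__=="__main__":
    out=[]
    for a in sys.argv[2:]:
        n,cam=a.split(":")
        U,rr=unwrap(f"pics/{n}.png",cam,(586.4,2.0)); out.append(cv2.resize(U,(720,130),interpolation=cv2.INTER_NEAREST))
        m=U[10:19].mean(0); th=np.arange(360)
        # phase of 16-fold pattern over the well-seen half
        for lo,hi in((150,285),(165,255),(200,290)):
            w=(th>=lo)&(th<=hi); x=m[w]-cv2.GaussianBlur(m.reshape(1,-1),(0,0),15).ravel()[w]
            F=(x*np.hanning(w.sum())*np.exp(-1j*16*np.radians(th[w]))).sum(); print(n,lo,hi,"phase deg of ring",np.degrees(np.angle(F))/16,abs(F))
    cv2.imwrite(sys.argv[1],np.vstack(out))
E
python3 unw.py pics/unw.png top0:top t_h4:top scene0:scene s_h4:scene
```

```text
top0 150 285 phase deg of ring 9.271926900397307 663.6311993864658
top0 165 255 phase deg of ring 9.164596684230977 440.75187641252563
top0 200 290 phase deg of ring 9.698293948849422 492.2062987917458
t_h4 150 285 phase deg of ring -1.7858513252382224 632.0129788838078
t_h4 165 255 phase deg of ring -2.3316491208500394 407.96232270833013
t_h4 200 290 phase deg of ring -0.7316782524437947 464.0398445618469
scene0 150 285 phase deg of ring 6.544226245472333 355.3922154680302
scene0 165 255 phase deg of ring 6.998484426201148 429.1425318758788
scene0 200 290 phase deg of ring -0.784523854005626 273.0737261678978
s_h4 150 285 phase deg of ring -3.5387583620036853 458.8602582964302
s_h4 165 255 phase deg of ring -2.5990359071806215 393.3547327391553
s_h4 200 290 phase deg of ring -8.228014771277783 396.94103010680317[ WARN:0@2.196] global loadsave.cpp:1063 imwrite_ Unsupported depth image for selected encoder is fallbacked to CV_8U.
```

View pics/unw.png

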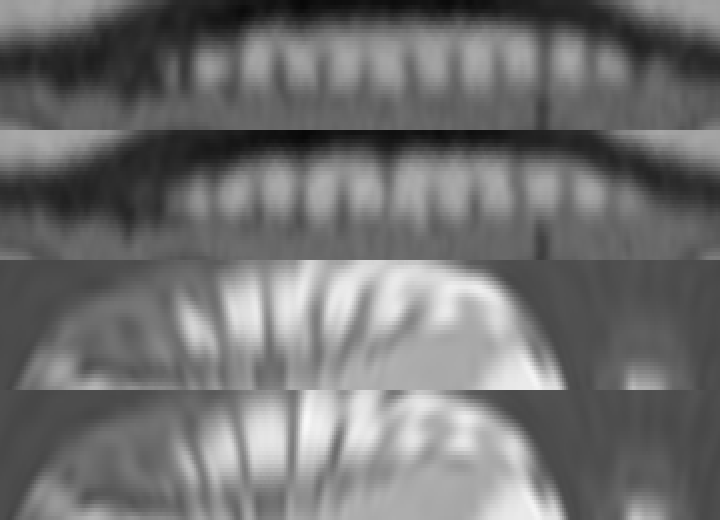

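The numbers now agree. The ring phase moved by -11° (half a pitch) and the stop by 7.2 mm, so the wheel is balanced half-way through click 4, at about 3.5–3.6. At yaw -0.12 I had turned about 0.18 rad past the rise. The torque had faded to zero, but the snap at 0.2 rad had not happened. I'll go back, re-grip at the same yaw and turn a little further.

>>> {"api": "move_arm", "payload": {"rows": [{"tx":2.7,"ty":0.6,"tz":2.72,"rx":0,"ry":0,"rz":0,"grip":75},{"tx":2.7,"ty":0.6,"tz":2.72,"rx":0,"ry":0,"rz":0,"grip":75},{"tx":2.7,"ty":0.6,"tz":2.72,"rx":0,"ry":0,"rz":0,"grip":75},{"tx":2.7,"ty":0.6,"tz":2.72,"rx":0,"ry":0,"rz":0,"grip":75},{"tx":2.7,"ty":0.6,"tz":2.72,"rx":0,"ry":0,"rz":0,"grip":75},{"tx":2.7,"ty":0.6,"tz":2.72,"rx":0,"ry":0,"rz":0,"grip":75},{"tx":2.7,"ty":0.6,"tz":2.72,"rx":0,"ry":0,"rz":0,"grip":75},{"tx":2.7,"ty":0.6,"tz":2.72,"rx":0,"ry":0,"rz":0,"grip":75},{"tx":2.7,"ty":0.6,"tz":2.72,"rx":0,"ry":0,"rz":0,"grip":75},{"tx":2.7,"ty":0.6,"tz":2.72,"rx":0,"ry":0,"rz":0,"grip":75}]}}

```text
t: 22.22
eef_pos: [550.3, -307.0, 157.5]
tcp_rot: [-1.571, 0.0, -0.119]
ft_force: [0.0, -0.5, -0.4]
opening: 0.752
```

>>> {"api": "move_arm", "payload": {"rows": [{"tx":0,"ty":0,"tz":3.5,"rx":0,"ry":0,"rz":0,"grip":75},{"tx":0,"ty":0,"tz":3.5,"rx":0,"ry":0,"rz":0,"grip":75},{"tx":0,"ty":0,"tz":3.5,"rx":0,"ry":0,"rz":0,"grip":75},{"tx":0,"ty":0,"tz":3.5,"rx":0,"ry":0,"rz":0,"grip":75},{"tx":0,"ty":0,"tz":3.5,"rx":0,"ry":0,"rz":0,"grip":75},{"tx":0,"ty":0,"tz":3.5,"rx":0,"ry":0,"rz":0,"grip":75},{"tx":0,"ty":0,"tz":3.5,"rx":0,"ry":0,"rz":0,"grip":75},{"tx":0,"ty":0,"tz":3.5,"rx":0,"ry":0,"rz":0,"grip":75},{"tx":0,"ty":0,"tz":3.5,"rx":0,"ry":0,"rz":0,"grip":75},{"tx":0,"ty":0,"tz":0,"rx":0,"ry":0,"rz":0,"grip":75}]}}

```text
t: 23.05
eef_pos: [586.0, 9.0, 157.7]
tcp_rot: [-1.57, 0.0, -0.115]
ft_force: [-0.1, 0.5, -0.1]
opening: 0.75
```

>>> {"api": "move_arm", "payload": {"rows": [{"tx":0,"ty":0,"tz":0,"rx":0,"ry":0,"rz":0,"grip":75},{"tx":0,"ty":0,"tz":0,"rx":0,"ry":0,"rz":0,"grip":75}]}}

```text
t: 23.22
eef_pos: [586.1, 3.1, 157.6]
tcp_rot: [-1.571, 0.0, -0.119]
ft_force: [-0.2, -0.0, -0.2]
opening: 0.749
```

>>> {"api": "move_arm", "payload": {"rows": [{"tx":0.05,"ty":2,"tz":0,"rx":0,"ry":0,"rz":0,"grip":75},{"tx":0,"ty":2,"tz":0,"rx":0,"ry":0,"rz":0,"grip":75},{"tx":0,"ty":2,"tz":0,"rx":0,"ry":0,"rz":0,"grip":75},{"tx":0,"ty":2,"tz":0,"rx":0,"ry":0,"rz":0,"grip":75},{"tx":0,"ty":0,"tz":0,"rx":0,"ry":0,"rz":0,"grip":75},{"tx":0,"ty":0,"tz":0,"rx":0,"ry":0,"rz":0,"grip":65},{"tx":0,"ty":0,"tz":0,"rx":0,"ry":0,"rz":0,"grip":58}]}}

```text
t: 23.8
eef_pos: [587.3, 1.5, 78.5]
tcp_rot: [-1.571, -0.001, -0.122]
ft_force: [-0.8, 0.1, 0.1]
opening: 0.662
```

```bash
python3 st.py k0
```

```text
23.8 [587.273   1.467  78.53 ] [-1.571 -0.001 -0.122] [-0.793  0.14   0.087] [ 0.003 -0.05   0.027] 0.6624361263087768 q6 0.011978673863608815 tau6 -0.004386268701637164
```

>>> {"api": "move_arm", "payload": {"rows": [{"tx":-0.07,"ty":0,"tz":0.05,"rx":0,"ry":0,"rz":0,"grip":55},{"tx":0,"ty":0,"tz":0,"rx":0,"ry":0,"rz":0,"grip":52},{"tx":0,"ty":0,"tz":0,"rx":0,"ry":0,"rz":0,"grip":50},{"tx":0,"ty":0,"tz":0,"rx":0,"ry":0,"rz":0,"grip":48},{"tx":0,"ty":0,"tz":0,"rx":0,"ry":0,"rz":0,"grip":46},{"tx":0,"ty":0,"tz":0,"rx":0,"ry":0,"rz":0,"grip":43},{"tx":0,"ty":0,"tz":0,"rx":0,"ry":0,"rz":0,"grip":40},{"tx":0,"ty":0,"tz":0,"rx":0,"ry":0,"rz":0,"grip":40}]}}

```text
t: 24.57
eef_pos: [586.5, 2.7, 77.7]
tcp_rot: [-1.571, -0.0, -0.121]
ft_force: [0.7, -0.4, 1.4]
opening: 0.482
```

```bash
python3 st.py k0
cat > fs.py <<'E'
from sh import *
import sys
A=q("pics/s_g0.png")
for n in sys.argv[1:]:
    B=q(f"pics/s_{n}.png"); print(n,[shift(A,B,b) for b in((221,240,264,276),(264,284,292,312))])
E
python3 fs.py g1 g3 g4 k0
```

```text
24.5667 [586.473   2.655  77.69 ] [-1.571 -0.    -0.121] [ 0.668 -0.419  1.416] [-0.031 -0.186  0.022] 0.48204581341984465 q6 0.013000660650711258 tau6 0.0068495825689751655
g1 [(0.75, -0.375, 0.998), (0.8125, -0.4375, 0.998)]
g3 [(2.0625, -1.0, 0.999), (2.125, -1.1875, 0.998)]
g4 [(3.0, -1.375, 0.998), (3.0, -1.625, 0.998)]
k0 [(3.0, -1.375, 0.998), (3.0, -1.5625, 0.996)]
```

Per click I expect 0.82 px. g1 is at 1.0, g3 at about 2.55 (mid-click) and g4/k0 at about 3.65, which confirms the diagnosis. I'll turn a little further.

>>> {"api": "move_arm", "payload": {"rows": [{"tx":0,"ty":0,"tz":0,"rx":0,"ry":0.04,"rz":0,"grip":40},{"tx":0,"ty":0,"tz":0,"rx":0,"ry":0,"rz":0,"grip":40},{"tx":0,"ty":0,"tz":0,"rx":0,"ry":0,"rz":0,"grip":40}]}}

```text
t: 24.92
eef_pos: [586.4, 2.6, 77.7]
tcp_rot: [-1.571, -0.0, -0.16]
ft_force: [1.1, 0.5, 1.1]
opening: 0.48
```

```bash
python3 st.py k1; python3 fs.py k1
```

```text
24.9167 [586.441   2.622  77.693] [-1.571 -0.    -0.16 ] [1.134 0.453 1.08 ] [-0.027 -0.314  0.023] 0.48016565336810413 q6 0.05209847888820859 tau6 0.20319167990237474
k1 [(3.25, -1.5625, 0.998), (3.375, -1.75, 0.995)]
```

>>> {"api": "move_arm", "payload": {"rows": [{"tx":0,"ty":0,"tz":0,"rx":0,"ry":0.04,"rz":0,"grip":40},{"tx":0,"ty":0,"tz":0,"rx":0,"ry":0,"rz":0,"grip":40},{"tx":0,"ty":0,"tz":0,"rx":0,"ry":0,"rz":0,"grip":40}]}}

```text
t: 25.27
eef_pos: [586.4, 2.7, 77.6]
tcp_rot: [-1.571, -0.0, -0.2]
ft_force: [1.5, 0.0, 0.6]
opening: 0.479
```

```bash
python3 st.py k2; python3 fs.py k2
```

```text
25.2667 [586.415   2.667  77.639] [-1.571 -0.    -0.2  ] [1.471 0.017 0.629] [-0.018 -0.353 -0.027] 0.4787034634089031 q6 0.09163974423840822 tau6 0.19463741686195135
k2 [(3.3125, -1.5, 0.998), (3.375, -1.75, 0.995)]
```

Stop moved to 3.3 px, which is 4.0 clicks, and did not change over a further 0.04 rad, so the wheel has snapped into stop 4 with free slack. I'll release and go to the bolt.

>>> {"api": "move_arm", "payload": {"rows": [{"tx":0,"ty":0,"tz":0,"rx":0,"ry":0,"rz":0,"grip":50},{"tx":0,"ty":0,"tz":0,"rx":0,"ry":0,"rz":0,"grip":60},{"tx":0,"ty":0,"tz":0,"rx":0,"ry":0,"rz":0,"grip":70},{"tx":0,"ty":0,"tz":0,"rx":0,"ry":0,"rz":0,"grip":70},{"tx":0,"ty":-2,"tz":0,"rx":0,"ry":0,"rz":0,"grip":70},{"tx":0,"ty":-3,"tz":0,"rx":0,"ry":0,"rz":0,"grip":70},{"tx":0,"ty":0,"tz":0,"rx":0,"ry":-0.122,"rz":0,"grip":60},{"tx":0,"ty":0,"tz":0,"rx":0,"ry":-0.122,"rz":0,"grip":50},{"tx":0,"ty":0,"tz":0,"rx":0,"ry":-0.122,"rz":0,"grip":50},{"tx":0,"ty":0,"tz":0,"rx":0,"ry":-0.122,"rz":0,"grip":50}]}}

```text
t: 26.2
eef_pos: [586.1, 2.7, 127.7]
tcp_rot: [-1.571, 0.0, 0.293]
ft_force: [0.5, 0.1, -0.4]
opening: 0.514
```

>>> {"api": "move_arm", "payload": {"rows": [{"tx":0,"ty":0,"tz":0,"rx":0,"ry":-0.122,"rz":0,"grip":50},{"tx":0,"ty":0,"tz":0,"rx":0,"ry":-0.122,"rz":0,"grip":50},{"tx":0,"ty":0,"tz":0,"rx":0,"ry":-0.122,"rz":0,"grip":50},{"tx":0,"ty":0,"tz":0,"rx":0,"ry":-0.122,"rz":0,"grip":50},{"tx":0,"ty":0,"tz":0,"rx":0,"ry":-0.122,"rz":0,"grip":50},{"tx":0,"ty":0,"tz":0,"rx":0,"ry":-0.122,"rz":0,"grip":50},{"tx":0,"ty":0,"tz":0,"rx":0,"ry":-0.122,"rz":0,"grip":50},{"tx":0,"ty":0,"tz":0,"rx":0,"ry":-0.122,"rz":0,"grip":50},{"tx":0,"ty":0,"tz":0,"rx":0,"ry":-0.122,"rz":0,"grip":50},{"tx":0,"ty":0,"tz":0,"rx":0,"ry":-0.122,"rz":0,"grip":50}]}}

```text
t: 27.03
eef_pos: [586.1, 2.7, 127.5]
tcp_rot: [-1.57, 0.0, 1.513]
ft_force: [-0.6, 0.3, 0.6]
opening: 0.5
```

>>> {"api": "move_arm", "payload": {"rows": [{"tx":0,"ty":0,"tz":0,"rx":0,"ry":-0.122,"rz":0,"grip":50},{"tx":-0.09,"ty":0,"tz":2.24,"rx":0,"ry":0,"rz":0,"grip":50},{"tx":0,"ty":0,"tz":2.24,"rx":0,"ry":0,"rz":0,"grip":50},{"tx":0,"ty":0,"tz":2.24,"rx":0,"ry":0,"rz":0,"grip":50},{"tx":0,"ty":0,"tz":2.24,"rx":0,"ry":0,"rz":0,"grip":50},{"tx":0,"ty":0,"tz":0,"rx":0,"ry":0,"rz":0,"grip":50},{"tx":0,"ty":0,"tz":0,"rx":0,"ry":0,"rz":0,"grip":50},{"tx":0,"ty":0,"tz":0,"rx":0,"ry":0,"rz":0,"grip":50}]}}

```text
t: 27.7
eef_pos: [497.8, -3.6, 127.9]
tcp_rot: [-1.572, 0.0, 1.629]
ft_force: [0.7, -0.5, -0.2]
opening: 0.497
```

```bash
python3 st.py k3; python3 fs.py k3
```

```text
27.7 [497.765  -3.555 127.855] [-1.572  0.     1.629] [ 0.736 -0.534 -0.17 ] [ 0.073 -0.102 -0.032] 0.49690105197119405 q6 -1.7687477362527144 tau6 -0.0062602400430478156
k3 [(3.4375, -1.75, 0.963), (3.4375, -1.8125, 0.998)]
```

View pics/c_k3.png

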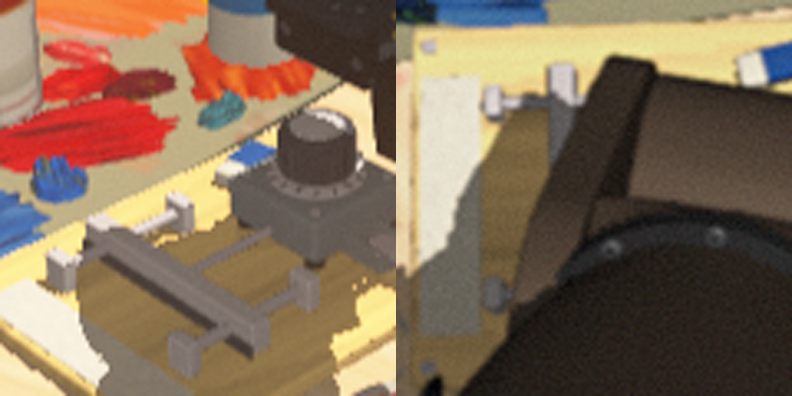

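>>> {"api": "move_arm", "payload": {"rows": [{"tx":0.02,"ty":1.5,"tz":0,"rx":0,"ry":0,"rz":0,"grip":50},{"tx":0,"ty":1.5,"tz":0,"rx":0,"ry":0,"rz":0,"grip":50},{"tx":0,"ty":1.5,"tz":0,"rx":0,"ry":0,"rz":0,"grip":50},{"tx":0,"ty":1.5,"tz":0,"rx":0,"ry":0,"rz":0,"grip":50},{"tx":0,"ty":1.0,"tz":0,"rx":0,"ry":0,"rz":0,"grip":50},{"tx":0,"ty":0,"tz":0,"rx":0,"ry":0,"rz":0,"grip":50},{"tx":0,"ty":0,"tz":0,"rx":0,"ry":0,"rz":0,"grip":35},{"tx":0,"ty":0,"tz":0,"rx":0,"ry":0,"rz":0,"grip":25}]}}

```text
t: 28.47
eef_pos: [497.3, -3.3, 58.1]
tcp_rot: [-1.571, 0.0, 1.629]
ft_force: [0.3, -0.7, 0.3]
opening: 0.413
```

>>> {"api": "move_arm", "payload": {"rows": [{"tx":0,"ty":0,"tz":0,"rx":0,"ry":0,"rz":0,"grip":20},{"tx":0,"ty":0,"tz":0,"rx":0,"ry":0,"rz":0,"grip":17},{"tx":0,"ty":0,"tz":0,"rx":0,"ry":0,"rz":0,"grip":15},{"tx":0,"ty":0,"tz":0,"rx":0,"ry":0,"rz":0,"grip":13},{"tx":0,"ty":0,"tz":0,"rx":0,"ry":0,"rz":0,"grip":10},{"tx":0,"ty":0,"tz":0,"rx":0,"ry":0,"rz":0,"grip":8},{"tx":0,"ty":0,"tz":0,"rx":0,"ry":0,"rz":0,"grip":8}]}}

```text
t: 29.05
eef_pos: [497.0, -3.3, 57.7]
tcp_rot: [-1.571, 0.0, 1.629]
ft_force: [-0.4, -1.2, 0.3]
opening: 0.123
```

Gripped. Push in (tool -z), watching the force.

>>> {"api": "move_arm", "payload": {"rows": [{"tx":0,"ty":0,"tz":-0.15,"rx":0,"ry":0,"rz":0,"grip":8},{"tx":0,"ty":0,"tz":-0.15,"rx":0,"ry":0,"rz":0,"grip":8},{"tx":0,"ty":0,"tz":0,"rx":0,"ry":0,"rz":0,"grip":8}]}}

```text
t: 29.3
eef_pos: [500.0, -3.1, 57.6]
tcp_rot: [-1.57, 0.0, 1.629]
ft_force: [-1.3, -0.7, 1.3]
opening: 0.122
```

>>> {"api": "move_arm", "payload": {"rows": [{"tx":0,"ty":0,"tz":-0.1,"rx":0,"ry":0,"rz":0,"grip":8},{"tx":0,"ty":0,"tz":-0.1,"rx":0,"ry":0,"rz":0,"grip":8},{"tx":0,"ty":0,"tz":0,"rx":0,"ry":0,"rz":0,"grip":8}]}}

```text
t: 29.55
eef_pos: [502.0, -3.0, 57.6]
tcp_rot: [-1.571, 0.0, 1.629]
ft_force: [-1.8, -0.2, 1.5]
opening: 0.122
```

>>> {"api": "move_arm", "payload": {"rows": [{"tx":0,"ty":0,"tz":-0.1,"rx":0,"ry":0,"rz":0,"grip":8},{"tx":0,"ty":0,"tz":0,"rx":0,"ry":0,"rz":0,"grip":8}]}}

```text
t: 29.72
eef_pos: [503.0, -2.9, 57.6]
tcp_rot: [-1.571, 0.0, 1.629]
ft_force: [-1.7, -1.2, 1.6]
opening: 0.12
```

>>> {"api": "move_arm", "payload": {"rows": [{"tx":0,"ty":0,"tz":-0.1,"rx":0,"ry":0,"rz":0,"grip":8},{"tx":0,"ty":0,"tz":-0.1,"rx":0,"ry":0,"rz":0,"grip":8},{"tx":0,"ty":0,"tz":0,"rx":0,"ry":0,"rz":0,"grip":8}]}}

```text
t: 29.97
eef_pos: [505.1, -2.8, 57.6]
tcp_rot: [-1.571, 0.0, 1.629]
ft_force: [-1.7, -0.7, 1.3]
opening: 0.124
```

>>> {"api": "move_arm", "payload": {"rows": [{"tx":0,"ty":0,"tz":-0.1,"rx":0,"ry":0,"rz":0,"grip":8},{"tx":0,"ty":0,"tz":0,"rx":0,"ry":0,"rz":0,"grip":8}]}}

```text
t: 30.13
eef_pos: [506.1, -2.7, 57.6]
tcp_rot: [-1.571, 0.0, 1.629]
ft_force: [-2.5, -1.9, 1.1]
opening: 0.124
```

>>> {"api": "move_arm", "payload": {"rows": [{"tx":0,"ty":0,"tz":-0.1,"rx":0,"ry":0,"rz":0,"grip":8},{"tx":0,"ty":0,"tz":0,"rx":0,"ry":0,"rz":0,"grip":8}]}}

```text
t: 30.3
eef_pos: [507.0, -2.7, 57.6]
tcp_rot: [-1.571, 0.0, 1.629]
ft_force: [-1.1, -1.5, 1.5]
opening: 0.118
```

>>> {"api": "move_arm", "payload": {"rows": [{"tx":0,"ty":0,"tz":-0.1,"rx":0,"ry":0,"rz":0,"grip":8},{"tx":0,"ty":0,"tz":0,"rx":0,"ry":0,"rz":0,"grip":8}]}}

```text
t: 30.47
eef_pos: [508.1, -2.6, 57.6]
tcp_rot: [-1.571, 0.0, 1.629]
ft_force: [-2.7, -0.9, 2.3]
opening: 0.125
```

>>> {"api": "move_arm", "payload": {"rows": [{"tx":0,"ty":0,"tz":-0.1,"rx":0,"ry":0,"rz":0,"grip":8},{"tx":0,"ty":0,"tz":0,"rx":0,"ry":0,"rz":0,"grip":8},{"tx":0,"ty":0,"tz":0,"rx":0,"ry":0,"rz":0,"grip":8}]}}

```text
t: 30.72
eef_pos: [509.0, -2.6, 57.6]
tcp_rot: [-1.571, 0.0, 1.629]
ft_force: [-1.1, -1.3, 1.7]
opening: 0.126
```

>>> {"api": "move_arm", "payload": {"rows": [{"tx":0,"ty":0,"tz":-0.07,"rx":0,"ry":0,"rz":0,"grip":8},{"tx":0,"ty":0,"tz":0,"rx":0,"ry":0,"rz":0,"grip":8},{"tx":0,"ty":0,"tz":0,"rx":0,"ry":0,"rz":0,"grip":8}]}}

```text
t: 30.97
eef_pos: [509.5, -2.5, 57.6]
tcp_rot: [-1.571, 0.0, 1.629]
ft_force: [-2.8, -0.8, 1.7]
opening: 0.124
```

>>> {"api": "move_arm", "payload": {"rows": [{"tx":0,"ty":0,"tz":-0.06,"rx":0,"ry":0,"rz":0,"grip":8},{"tx":0,"ty":0,"tz":0,"rx":0,"ry":0,"rz":0,"grip":8},{"tx":0,"ty":0,"tz":0,"rx":0,"ry":0,"rz":0,"grip":8}]}}

```text
t: 31.22
eef_pos: [509.9, -2.5, 57.5]
tcp_rot: [-1.57, -0.0, 1.629]
ft_force: [-4.1, -1.1, 2.0]
opening: 0.121
```

>>> {"api": "move_arm", "payload": {"rows": [{"tx":0,"ty":0,"tz":-0.04,"rx":0,"ry":0,"rz":0,"grip":8},{"tx":0,"ty":0,"tz":0,"rx":0,"ry":0,"rz":0,"grip":8},{"tx":0,"ty":0,"tz":0,"rx":0,"ry":0,"rz":0,"grip":8}]}}

```text
t: 31.47
eef_pos: [510.1, -2.4, 57.5]
tcp_rot: [-1.57, -0.0, 1.629]
ft_force: [-4.7, -1.8, 1.8]
opening: 0.123
```

>>> {"api": "move_arm", "payload": {"rows": [{"tx":0,"ty":0,"tz":-0.05,"rx":0,"ry":0,"rz":0,"grip":8},{"tx":0,"ty":0,"tz":0,"rx":0,"ry":0,"rz":0,"grip":8},{"tx":0,"ty":0,"tz":0,"rx":0,"ry":0,"rz":0,"grip":8}]}}

```text
t: 31.72
eef_pos: [510.4, -2.4, 57.4]
tcp_rot: [-1.569, -0.0, 1.629]
ft_force: [-5.9, -1.6, 2.2]
opening: 0.121
```

>>> {"api": "move_arm", "payload": {"rows": [{"tx":0,"ty":0,"tz":0.12,"rx":0,"ry":0,"rz":0,"grip":8},{"tx":0,"ty":0,"tz":0,"rx":0,"ry":0,"rz":0,"grip":8},{"tx":0,"ty":0,"tz":0,"rx":0,"ry":0,"rz":0,"grip":15},{"tx":0,"ty":0,"tz":0,"rx":0,"ry":0,"rz":0,"grip":30},{"tx":0,"ty":0,"tz":0,"rx":0,"ry":0,"rz":0,"grip":50},{"tx":0,"ty":0,"tz":0,"rx":0,"ry":0,"rz":0,"grip":50},{"tx":0,"ty":-3,"tz":0,"rx":0,"ry":0,"rz":0,"grip":50},{"tx":0,"ty":-3,"tz":0,"rx":0,"ry":0,"rz":0,"grip":50},{"tx":0,"ty":-3,"tz":0,"rx":0,"ry":0,"rz":0,"grip":50},{"tx":0,"ty":-3,"tz":0,"rx":0,"ry":0,"rz":0,"grip":50}]}}

```text
t: 32.55
eef_pos: [509.8, -2.4, 179.0]
tcp_rot: [-1.571, 0.0, 1.629]
ft_force: [-0.3, -0.5, 0.4]
opening: 0.493
```

>>> {"api": "move_arm", "payload": {"rows": [{"tx":0,"ty":0,"tz":0,"rx":0,"ry":0.12,"rz":0,"grip":50},{"tx":0,"ty":0,"tz":0,"rx":0,"ry":0.12,"rz":0,"grip":50},{"tx":0,"ty":0,"tz":0,"rx":0,"ry":0.12,"rz":0,"grip":50},{"tx":0,"ty":0,"tz":0,"rx":0,"ry":0.12,"rz":0,"grip":50},{"tx":0,"ty":0,"tz":0,"rx":0,"ry":0.12,"rz":0,"grip":50},{"tx":0,"ty":0,"tz":0,"rx":0,"ry":0.12,"rz":0,"grip":50},{"tx":0,"ty":0,"tz":0,"rx":0,"ry":0.12,"rz":0,"grip":50},{"tx":0,"ty":0,"tz":0,"rx":0,"ry":0.12,"rz":0,"grip":50},{"tx":0,"ty":0,"tz":0,"rx":0,"ry":0.12,"rz":0,"grip":50},{"tx":0,"ty":0,"tz":0,"rx":0,"ry":0.12,"rz":0,"grip":50}]}}

```text
t: 33.38
eef_pos: [510.0, -2.5, 177.7]
tcp_rot: [-1.571, -0.0, 0.423]
ft_force: [-0.8, 0.2, -1.1]
opening: 0.505
```

>>> {"api": "move_arm", "payload": {"rows": [{"tx":0,"ty":-0.5,"tz":-3.5,"rx":0,"ry":0,"rz":0,"grip":50},{"tx":0,"ty":-0.5,"tz":-3.5,"rx":0,"ry":0,"rz":0,"grip":50},{"tx":0,"ty":-0.5,"tz":-3.5,"rx":0,"ry":0,"rz":0,"grip":50},{"tx":0,"ty":-0.5,"tz":-3.5,"rx":0,"ry":0,"rz":0,"grip":50},{"tx":0,"ty":-0.5,"tz":-3.5,"rx":0,"ry":0,"rz":0,"grip":50},{"tx":0,"ty":-0.5,"tz":-3.5,"rx":0,"ry":0,"rz":0,"grip":50},{"tx":0,"ty":-0.5,"tz":-3.5,"rx":0,"ry":0,"rz":0,"grip":50},{"tx":0,"ty":-0.5,"tz":-3.5,"rx":0,"ry":0,"rz":0,"grip":50},{"tx":0,"ty":0,"tz":-3.5,"rx":0,"ry":0,"rz":0,"grip":50},{"tx":0,"ty":0,"tz":-3.5,"rx":0,"ry":0,"rz":0,"grip":50}]}}

```text
t: 34.22
eef_pos: [656.1, -322.5, 218.0]
tcp_rot: [-1.572, -0.001, 0.429]
ft_force: [0.9, 0.7, 0.6]
opening: 0.5
```

>>> {"api": "move_arm", "payload": {"rows": [{"tx":-3,"ty":0,"tz":-2,"rx":0,"ry":0,"rz":0,"grip":50},{"tx":-3,"ty":0,"tz":-2,"rx":0,"ry":0,"rz":0,"grip":50},{"tx":-3,"ty":0,"tz":-2,"rx":0,"ry":0,"rz":0,"grip":50},{"tx":-3,"ty":0,"tz":-2,"rx":0,"ry":0,"rz":0,"grip":50},{"tx":-3,"ty":0,"tz":-2,"rx":0,"ry":0,"rz":0,"grip":50},{"tx":-3,"ty":0,"tz":-2,"rx":0,"ry":0,"rz":0,"grip":50},{"tx":-3,"ty":0,"tz":-2,"rx":0,"ry":0,"rz":0,"grip":50},{"tx":0,"ty":0,"tz":0,"rx":0,"ry":0,"rz":0,"grip":50},{"tx":0,"ty":0,"tz":0,"rx":0,"ry":0,"rz":0,"grip":50}]}}

```text
t: 34.97
eef_pos: [521.5, -537.0, 217.1]
tcp_rot: [-1.571, -0.0, 0.426]
ft_force: [-0.2, -0.1, -0.9]
opening: 0.498
```

```bash
python3 st.py f; python3 unw.py pics/unwf.png top0:top t_f:top scene0:scene s_f:scene 2>/dev/null
python3 - <<'E'
from sh import *
A,B=q("pics/top0.png"),q("pics/t_f.png")
for bx in((219,235,185,198),(219,235,185,270),(219,235,255,272)):print(shift(A,B,bx))
print("post",shift(A,B,(284,298,255,275)),"head",shift(A,B,(266,316,203,215)),"eraser",shift(A,B,(280,310,180,198)))
A,B=q("pics/scene0.png"),q("pics/s_f.png")
for bx in((221,240,264,276),(264,284,292,312)):print(shift(A,B,bx))
print("post",shift(A,B,(316,334,258,285)))
t=cv2.imread("pics/t_f.png"); crop("",t,180,170,160,120,5,"pics/tf.png")
E
```

```text
34.9667 [ 521.453 -536.958  217.135] [-1.571 -0.     0.426] [-0.184 -0.088 -0.884] [-0.028 -0.221  0.023] 0.49810484696190194 q6 -1.314291734346965 tau6 -0.2184173371642828
top0 150 285 phase deg of ring 9.271926900397307 663.6311993864658
top0 165 255 phase deg of ring 9.164596684230977 440.75187641252563
top0 200 290 phase deg of ring 9.698293948849422 492.2062987917458
t_f 150 285 phase deg of ring 7.644684718421471 343.4182690156413
t_f 165 255 phase deg of ring 7.47510208769156 226.79337374728374
t_f 200 290 phase deg of ring 8.027633687563632 229.87342550693685
scene0 150 285 phase deg of ring 6.544226245472333 355.3922154680302
scene0 165 255 phase deg of ring 6.998484426201148 429.1425318758788
scene0 200 290 phase deg of ring -0.784523854005626 273.0737261678978
s_f 150 285 phase deg of ring 4.5172072217349974 131.4127471847524
s_f 165 255 phase deg of ring 5.535209303783719 130.2157924035055
s_f 200 290 phase deg of ring -0.576381818324736 107.24628151411252
(4.375, -0.125, 0.997)
(4.3125, -0.125, 0.995)
(4.375, -0.25, 0.994)
post (0.375, 0.1875, 0.987) head (-0.125, 0.0, 0.996) eraser (0.0, 0.0, 0.998)
(3.1875, -1.5, 0.996)
(3.25, -1.6875, 0.992)
post (0.1875, 0.5, 0.962)
```

View pics/tf.png

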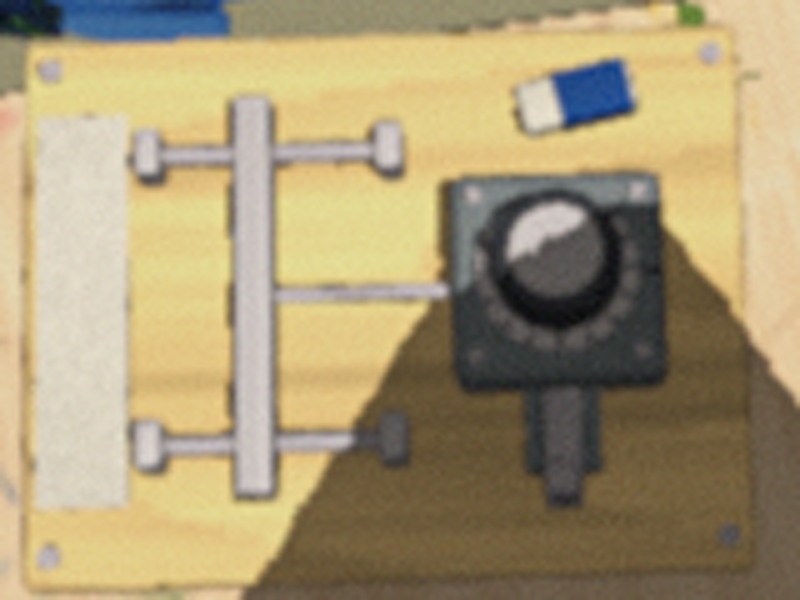

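View pics/t_f.png

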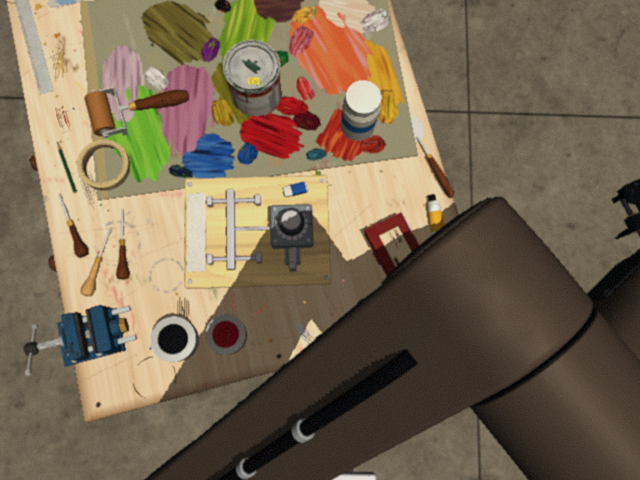

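```bash
python3 -c "
from cell import env
print(env.job_done(), env.state()['t'])"
```

```text
the job is handed in; nothing more can be done
the job is handed in; nothing more can be done
```

The lock bolt was pulled out to its end, the dial turned clockwise four clicks, and the bolt pushed home again. I handed the job in at about 35 s; no verdict was given.

**Bolt out:** The force rose only after about 12.1 mm of net travel.

**A wrong count, corrected:** I first let go just before the fourth snap, when the torque had already faded to zero. With the arm aside, the cameras put the stop between 3 and 4 clicks and the ring half a pitch off. I gripped the dial again and turned it another 0.08 rad. The stop then snapped on to the fourth click and did not move as I turned further.

**Last checks:**

| Check | Result |
|---|---|
| Sheet stop, top view | moved 4.3–4.4 px; four clicks would be 4.33–4.44 px |
| Sheet stop, scene view | moved about 3.2 px; expected 3.3 px |
| Bolt home | net position 509.2 mm, the same as at the start, pressed to 5.9 N |
| Largest force on the head seen in the readings | about 6 N (limit 15 N) |
| Eraser | not moved |
| Other things on the table | not measured; the arm hid some of them in the last picture |

**Checks that did not agree exactly:** The ring ticks read 1.6° off the starting phase. The bolt post showed a 0.2–0.5 px shift. Both were in the arm's shadow in those pictures, so I put it down to that.

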